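# Restock the pod caddy by sleeve length and set its presser lever

### The job

Restock the pod caddy: raise the red-knobbed lever on its head fully, then lay every blue pod sleeve from the ledge flat on the floor of the row that matches its length, long ones in the long row and short ones in the short row, across the row between its rails and not overhanging the row's open ends. When all are in, lower the lever fully so that the presser feet lie over them. Leave the mug, sugar shaker and teaspoon where they are.

Things in the scene. Friction and masses are not known exactly. Their poses are not given: they have to be found in the camera images.
- lever (a joint): angle of the red-knobbed pivot lever on the caddy's head, rad: 0 = fully down (presser feet level over the rows, 7 mm above the tops of seated sleeves), 1.55 = fully up against its stop (feet upright, 300 mm tall; from the knob leave between them, towards the rows). Friction holds it at any angle; about 3 N square to the lever at the knob moves it.
- lever_knob (a point): centre of the red ball knob, 26 mm in diameter, at the lever's tip, 80 mm from lever_pivot: at lever angle a it lies at y = -80 cos(a + 0.785), z = 80 sin(a + 0.785) mm from the pivot, in caddy axes, so it swings over from the -y side (down) to the +y side (up) and can be pushed across with closed fingers. A 10 mm rod joins it to the pivot.
- lever_pivot (a point): centre of the lever's pivot in the head, at (0, 140, 56) mm in the caddy's frame; its axis is the caddy's x axis. The two presser feet turn with the lever: flat bars 240 mm long from the pivot, over the middle of each row (73 mm either side of the lever); when down they point to the caddy's -y.
- caddy: fixed white plastic caddy: base 300 x 290 x 8 mm (x -150 to 150, y -120 to 170 in its frame) carrying the two rows side by side in x, and at its +y edge a grey head 68 mm tall with the lever, and grey bearing posts 60 mm tall at x = -115 and 115. Origin on the ledge, z up; yaw within 0.15 rad of the room axes.
- row_long: row for 120 mm sleeves: fixed grey channel 220 mm along y, open at both y ends, between two white rails 14 mm high, 132 mm apart in x (142 over all). Origin under its middle, 8 mm above the ledge; floor 4 mm above the origin. Axes as the caddy's; which row is nearer the robot varies. Sleeves lie along x, side by side; room for three at y = -60, 0, 60 mm.
- row_short: the row for 80 mm sleeves: the same in all but its rails, which stand 92 mm apart in x and are 25 mm thick.
- long_1: hard plastic pod sleeve: a blue bar of square section 34 x 34 mm, 120 mm long, with a paper band round its middle and a gold band near each end, about 100 g. Origin at its centre; x along its length. Lies on the ledge on any of its long sides. May be absent (None).
- long_2: hard plastic pod sleeve: a blue bar of square section 34 x 34 mm, 120 mm long, with a paper band round its middle and a gold band near each end, about 100 g. Origin at its centre; x along its length. Lies on the ledge on any of its long sides. May be absent (None).
- long_3: hard plastic pod sleeve: a blue bar of square section 34 x 34 mm, 120 mm long, with a paper band round its middle and a gold band near each end, about 100 g. Origin at its centre; x along its length. Lies on the ledge on any of its long sides. May be absent (None).
- short_1: hard plastic pod sleeve: a blue bar of square section 34 x 34 mm, 80 mm long, with a paper band round its middle and a gold band near each end, about 70 g. Origin at its centre; x along its length. Lies on the ledge on any of its long sides. May be absent (None).
- short_2: hard plastic pod sleeve: a blue bar of square section 34 x 34 mm, 80 mm long, with a paper band round its middle and a gold band near each end, about 70 g. Origin at its centre; x along its length. Lies on the ledge on any of its long sides. May be absent (None).
- short_3: hard plastic pod sleeve: a blue bar of square section 34 x 34 mm, 80 mm long, with a paper band round its middle and a gold band near each end, about 70 g. Origin at its centre; x along its length. Lies on the ledge on any of its long sides. May be absent (None).
- mug: grey stoneware mug, bystander, 82 mm wide, 92 mm tall, handle to its +y; origin under its centre, z up
- shaker: glass sugar shaker with steel top, bystander, 72 mm wide, 140 mm tall, to the robot's right; origin under its centre, z up. (A fixed kettle 230 mm tall stands well clear, over 650 mm to the robot's right.)
- teaspoon: steel teaspoon, bystander, 140 mm long, lying on the ledge along its x axis; origin near its middle
Not all that is in view belongs to the job. What is shaped like the short_2 but brown or turquoise is not meant. Leave any brown look-alike of the short_3 alone.

How it is judged:
By the outcome, as a careful person would: the job done as asked, in the order asked, and still so for the second after the job is handed in, with the robot touching nothing.
Of long_1, long_2, long_3, short_1, short_2, short_3 only 4 to 6 are there at a start; the rules pass over those that are not, and their reading is None.
At some moment in a run one of long_1, long_2, long_3, short_1, short_2, short_3 may be knocked a few centimetres aside while the robot is not near it.
Once in a run the grip may slacken for a moment while it holds something.
It also fails if it takes over 210 s, if anything falls off the work surface, if the arm or the gripper's body presses on something with over 40 N, if the wrist force passes 120 N, or if a joint passes its speed limit or range.

### The arm

A 6-joint arm with a two-finger parallel gripper is mounted at the origin on the work surface. World frame = base frame: x ahead of the robot, y to its left, z up, the work surface at z = 0. Lengths are in m, angles in degrees, forces in N, time in s.
With the tool pointing down it reaches from about 0.375 to 0.9 m from the base axis. Payload 3.1 kg.
Tool frame: the origin (TCP) lies at the very end of the fingers, on their centre line; the grasp point (between the pads) lies 19 mm behind it; z points along the fingers, y is the line along which they close (so a half turn about z gives the same grasp; the last joint's range is limited). The gripper opens to 87 mm and grips with 3 to 60 N. Pads are 19 mm wide; open, the fingers measure 117 mm over their backs; the gripper's body (75 mm by 190 mm) begins 51 mm behind the grasp point.
Start: joints at [-87.118, 30.224, 82.088, -0, 67.689, -10.227], TCP at [0.142, -0.609, 0.223] pointing down, gripper open.
Joint ranges: [-176.69, 176.69], [-43.24, 126.21], [12.49, 139.97], [-82, 262], [0, 151.66], [-163.58, 163.58]. Speed limits (degrees/s): [159.86, 159.86, 180, 180, 180, 180].

### API

Orientations are given as a 3x3 rotation matrix whose columns are the frame's x, y, z axes.
In Python, from rig import readout, viewer, ticket gives the robot as it stands.
- The arm moves only by the tool send_rows, never from a script. Its argument "moves" is a list of rows, each a list of 6 numbers: the shift along the tool's x, y, z in units of 250 mm (1.0 is 250 mm), then the turn, a rotation vector about the tool's x, y, z in units of 90 degrees (1.0 is 90 degrees). A call has 1 to 12 rows; each row is the pose to reach, as a shift and turn from the pose commanded when the call began, along the tool's axes at that moment; what a row does not reach only later rows make up. A row lasts 1/10 s, in which the tool goes at most 50 mm and 8.59 degrees, less where a joint would pass 70% of its speed; a pose out of reach is approached as far as the arm can. A call with a number of a shift or a turn outside -1 to 1 is refused whole. A call with a gripper value outside its range is refused whole. "grip" is the opening, from 0 (shut) to 1 (fully open), set as the call begins (left out, the last holds). The fingers move at their own pace and stop on an object; the grip force is fixed at half the most. Time passes only in rows, so rows that repeat a pose let the fingers close. It gives the time, the measured TCP pose, the force, the opening and the grip force at its end, in the units of the state.
- readout.read_state(): the state, without advancing time (a new reading comes with each control period).
- viewer.capture(name): name is "side" or "top" or "wrist"; returns (picture, depth): 400x640x3 uint8, red, green, blue; 400x640 float32, m along the optical axis (not along the pixel's ray), 0 where there is no reading.
- viewer.camera_info(name): a dict with "fx", "fy", "cx", "cy" (pixels), "distortion" ([k1, k2, p1, p2, k3] as OpenCV has them; the pictures are not rectified), "R" (3x3) and "t" (3): a world point X has camera coordinates R X + t; the wrist camera has in their place "tool_from_camera" (4x4, takes a point from camera to tool coordinates, whose origin is the TCP and whose axes are the flange's). Camera axes: x right, y down, z forward; pixel columns grow to the right and rows downward; lengths in m; the calibration is good to about 2 mm. A picture is of the moment at which its call begins: read the wrist's pose just before it. camera_info takes no time and is no camera call.
- ticket.hand_in(): hands the job in; it is judged then, once.
The state is a dict: "time_s": time; "joint_positions": joint angles; "qvel": joint speeds; "tau": joint torques, N m; "position": TCP position; "tcp_rot": TCP orientation; "force": force on the tool from outside, world axes, zero at the start; "moment": the same for the moment, N m; "opening": opening from 0.0 (shut) to 1.0 (fully open); "grasp_force": force on a finger pad.
Only numpy, scipy, OpenCV 4.12 (cv2) and the standard library are available. Lean on these libraries where they do the work, as an engineer would, in place of code of your own. Each camera call takes 0.05 s, during which the arm holds its last target. There are 200 camera calls.

## Working session

There is one attempt and no reset: what is moved stays moved. The work goes in short steps, Python scripts to look and compute and a tool call to move; the robot and the scene stay as the last step left them, time stands still between calls to the robot, and variables do not carry over. Pictures are saved under pics/ and viewed, at most 14 in all, crops included, and the job is handed in when it is done.

Besides the shell and the picture viewer there is one more tool, called after ">>>" by a JSON object that holds its "fn" and its "kwargs", one argument or row to a line. send_rows: Moves the arm, as the interface text tells. Shifts and turns lie within -1 to 1; 1 stands for 250 mm of shift or 90 degrees of turn. Its arguments: {"type":"object","properties":{"moves":{"type":"array"},"grip":{"type":"number"}},"required":["moves"]}

```bash
mkdir -p pics; ls; cat > h.py <<'E'
import numpy as np, cv2
from rig import readout, viewer, ticket
def cap(n):
    s=readout.read_state(); im,d=viewer.capture(n); return s,im,d
def pose(n,s):
    c=viewer.camera_info(n)
    if 'R' in c and n!='wrist':
        R=np.array(c['R']);t=np.array(c['t']); return c,R.T,-R.T@t
    T=np.array(c['tool_from_camera']);Rt=np.array(s['tcp_rot']);p=np.array(s['position'])
    return c,Rt@T[:3,:3],Rt@T[:3,3]+p
def rays(n,s,uv):
    c,R,o=pose(n,s)
    K=np.array([[c['fx'],0,c['cx']],[0,c['fy'],c['cy']],[0,0,1.]])
    u=cv2.undistortPoints(np.array(uv,float).reshape(-1,1,2),K,np.array(c['distortion'],float)).reshape(-1,2)
    return o,np.c_[u,np.ones(len(u))]@R.T
def onplane(n,s,uv,z):
    o,r=rays(n,s,uv); return o+r*((z-o[2])/r[:,2])[:,None]
def bydepth(n,s,uv,d):
    o,r=rays(n,s,uv); return o+r*np.array([d[int(v),int(u)] for u,v in uv])[:,None]
def blue(im,lo=(100,90,40),hi=(125,255,255)):
    h=cv2.cvtColor(im,cv2.COLOR_RGB2HSV); return cv2.inRange(h,lo,hi)
def save(n,im): cv2.imwrite('pics/'+n,im[:,:,::-1])
E
python3 - <<'E'
from h import *
for n in('top','side'):
    s,im,d=cap(n); save(n+'0.png',im); c,R,o=pose(n,s); print(n,o.round(3),R.round(2).tolist(),c['fx'])
print(readout.read_state()['time_s'],s['tcp_rot'],viewer.camera_info('wrist')['tool_from_camera'])
E
```

```text
pics
top [ 0.466 -0.081  1.389] [[-0.02, -1.0, 0.08], [-1.0, 0.02, 0.0], [-0.0, -0.08, -1.0]] 445.42582305899793
side [0.488 0.74  0.626] [[-0.99, -0.07, 0.07], [-0.1, 0.52, -0.85], [0.02, -0.85, -0.52]] 378.9874290383436
0.1 [[ 9.73940745e-01  2.26802562e-01 -1.49654335e-04]
 [ 2.26802354e-01 -9.73938437e-01  2.14783057e-03]
 [ 3.41379365e-04 -2.12580166e-03 -9.99997682e-01]] [[-6.97350227e-04 -9.70321298e-01 -2.41818303e-01  6.49260680e-02]
 [ 9.99999757e-01 -6.71361551e-04 -1.89868363e-04  4.21129946e-05]
 [ 2.18858048e-05 -2.41818377e-01  9.70321530e-01 -1.61648607e-01]
 [ 0.00000000e+00  0.00000000e+00  0.00000000e+00  1.00000000e+00]]
```

View pics/top0.png

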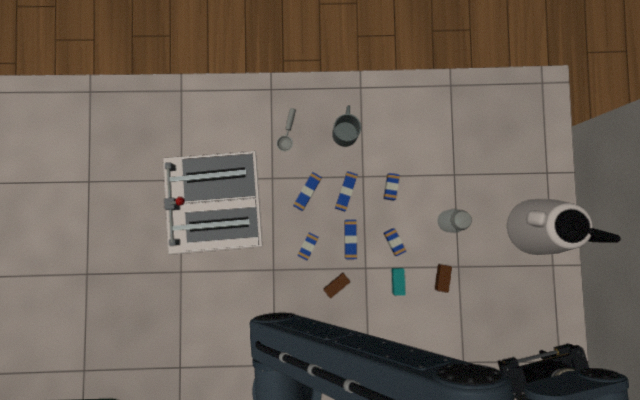

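View pics/side0.png

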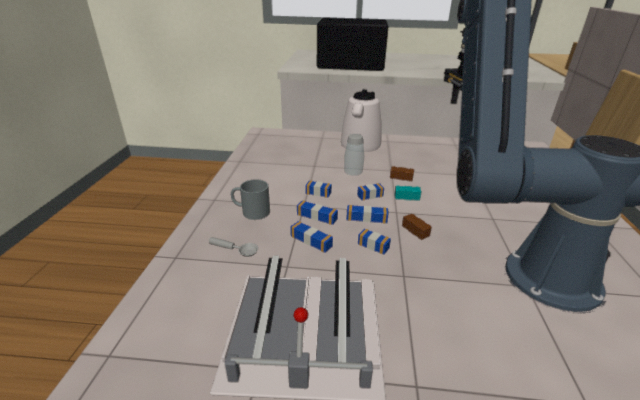

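The top view shows three long blue sleeves at (307,191), (346,191) and (350,239), and three short ones at (391,187), (308,245) and (395,242). The look-alikes to leave are brown at (337,285) and (443,278) and turquoise at (398,281). The caddy is at (210,202) with its head to the left (+y), and the wider, long row is the far one. The side view agrees: the lever knob is at (301,315).

```bash
cat >> h.py <<'E'
def sleeves(n='top',s=None,im=None,z=0.034):
    if im is None: s,im,d=cap(n)
    h=cv2.cvtColor(im,cv2.COLOR_RGB2HSV)
    m=cv2.morphologyEx(blue(im),cv2.MORPH_CLOSE,np.ones((9,9)) if n=='top' else np.ones((41,41)))
    out=[]
    for c in cv2.findContours(m,cv2.RETR_EXTERNAL,cv2.CHAIN_APPROX_NONE)[0]:
        if cv2.contourArea(c)<150: continue
        P=onplane(n,s,c.reshape(-1,2),z)[:,:2]
        (x,y),(w,hh),a=cv2.minAreaRect((P*1000).astype(np.float32))
        if w<hh: w,hh,a=hh,w,a+90
        q=c.reshape(-1,2).mean(0)
        out.append((q.round(),round(x),round(y),round(w),round(hh),round((a+90)%180-90,1)))
    return out
E
python3 - <<'E'
from h import *
s,im,d=cap('top')
for r in sleeves('top',s,im): print(*r)
h=cv2.cvtColor(im,cv2.COLOR_RGB2HSV)
red=cv2.inRange(h,(0,150,80),(8,255,255))+cv2.inRange(h,(172,150,80),(180,255,255))
v,u=np.nonzero(red[:,:260]); P=bydepth('top',s,np.c_[u,v+0],d); print('knob',len(u),np.median(P,0),P.max(0),P.min(0))
u,v=np.meshgrid(np.arange(155,270),np.arange(140,265)); uv=np.c_[u.ravel(),v.ravel()]
P=bydepth('top',s,uv,d)
np.set_printoptions(suppress=True,precision=3)
# dark floor masks
g=h[:,:,2]; m=np.zeros_like(g); m[140:265,155:270]=((g[140:265,155:270]<115)&(h[140:265,155:270,1]<60))*255
m=cv2.morphologyEx(m,cv2.MORPH_CLOSE,np.ones((13,13)))
for c in cv2.findContours(m,cv2.RETR_EXTERNAL,cv2.CHAIN_APPROX_NONE)[0]:
    if cv2.contourArea(c)<300: continue
    Q=onplane('top',s,c.reshape(-1,2),0.012)[:,:2]*1000
    print('dark',cv2.boundingRect(c),cv2.minAreaRect(Q.astype(np.float32)))
# base outline by depth (z>4mm) & side knob
zz=P[:,2].reshape(u.shape)
for r in range(0,125,6): print(' '.join('%4d'%(x*1000) for x in zz[r,::5]))
s2,i2,d2=cap('side'); h2=cv2.cvtColor(i2,cv2.COLOR_RGB2HSV)
r2=cv2.inRange(h2,(0,150,60),(5,255,255)); r2[:290]=0
v2,u2=np.nonzero(r2); print('side knob',len(u2),u2.mean(),v2.mean())
o2,y2=rays('side',s2,[[u2.mean(),v2.mean()]])
v,u=np.nonzero(red[:,:260]); o1,y1=rays('top',s,[[u.mean(),v.mean()]])
A=np.c_[y1[0],-y2[0]]; k=np.linalg.lstsq(A,o2-o1,rcond=None)[0]; print(o1+k[0]*y1[0],o2+k[1]*y2[0])
print(s['position'])
cr=cv2.resize(im[130:310,150:470],None,fx=2.5,fy=2.5,interpolation=cv2.INTER_CUBIC); save('crop0.png',cr)
E
```

```text
[308. 246.] 425 -72 77 31 -27.7
[394. 242.] 433 -334 78 33 24.9
[391. 186.] 602 -329 79 34 -8.5
[307. 191.] 592 -73 118 33 -31.0
[346. 191.] 590 -191 118 32 -19.7
knob 38 [0.56164434 0.28984967 0.13144702] [0.57029134 0.3217128  0.13623299] [0.5532873  0.28174862 0.03937081]
dark (155, 140, 115, 125) ((593.7105712890625, 211.3539276123047), (374.29400634765625, 343.4285583496094), 12.922785758972168)
   3    3    2    0    2   -2    0    0    1   -1    3   -2    0    3    1   -2   -1   -6    3    4    0    2    3
  -6    1    2    0    0    1    3    0    2   -4    1    3    1    3   -1   -1   -1    0    6    0    0    0    9
   0    0   -3   -1    0    0    0   -4   -1    0    1    0    2    2   -1    2    8    9   21   24    5   -4   -3
   3    4   10    9    9    6   25   21   14    5   14    8   13   10   10   15   13   12   12   10   12   -1    3
   3    1   60   57    9   13   12   14   17   15   13    7   11   13   17   15    7    9   15    7   10   -2    0
  -4    3    5   58   19    9   13   10   11   11   17   74   74   82   80   86   89   90   91    7    8   -1    0
  -1 1
[... 1131 characters left out ...]
14    9    5
   5   -2   -3   13    7   12   10   16   12   14   12   12   10   15   16   12   14    9   19   11   15    7    4
   1    2    1   59   63    8   10   24   23   23   22   25   27   23   22   25   26   28   23   19   23    8    0
   1    0   -1   11    5    5    5   22   23   27   21   22   15    8    9   12    9   -2    1    3    2    0    1
  -2    1    4    5   -1    2   -4    0    3   -2    0   -2    4    2    1   -3    0   -1    2    1   -3   -5    0
   4    3    5    1    3    0    0   -2   -1    5    5    3    1    1   -4    1    1   -2    2    1   -1    1   -3
side knob 153 300.2483660130719 314.3071895424837
[0.562 0.293 0.123] [0.565 0.293 0.123]
[ 0.142 -0.608  0.222]
```

View pics/crop0.png

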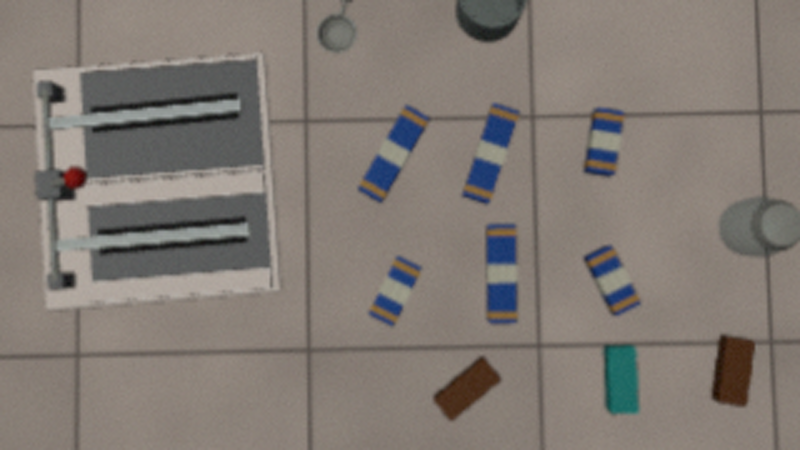

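The crop confirms six blue sleeves: three long (one at crop (502,273) that my mask missed) and three short. The brown and turquoise blocks are at crop (467,387), (733,370) and (622,379). The caddy's base corners are at crop (33,70), (262,53), (279,289) and (47,308).

```bash
sed -i 's/np.ones((9,9))/np.ones((13,13))/' h.py; cat >> h.py <<'E'
from scipy.spatial.transform import Rotation as Ro
def Rd(yaw):
    c,s=np.cos(np.radians(yaw)),np.sin(np.radians(yaw)); return np.array([[c,s,0],[s,-c,0],[0,0,-1.]])
def plan(wps,start=None):
    """wps: (x,y,z,yaw) m,deg ; '|' starts a new call. prints rows relative to call start."""
    s=readout.read_state()
    p,R=(np.array(s['position']),np.array(s['tcp_rot'])) if start is None else (np.array(start[:3]),Rd(start[3]))
    cp,cR=p,R
    for w in wps:
        if isinstance(w,str): p,R=cp,cR; print('-- call'); continue
        t=np.array(w[:3]);T=Rd(w[3]); sh=R.T@(t-p)/.25; rv=Ro.from_matrix(R.T@T).as_rotvec()/(np.pi/2)
        n=max(np.linalg.norm(t-cp)/.05,np.degrees(np.linalg.norm(Ro.from_matrix(cR.T@T).as_rotvec()))/8.59)
        print([float(v)+0 for v in np.r_[sh,rv].round(3)],'rows %.1f'%n); cp,cR=t,T
E
python3 - <<'E'
from h import *
np.set_printoptions(suppress=True,precision=4)
s,im,d=cap('top')
for r in sleeves('top',s,im): print(*r)
px=np.array([[33,70],[262,53],[279,289],[47,308]])/2.5+[150,130]
W=onplane('top',s,px,.008)[:,:2]; M=np.array([[150,170],[150,-120],[-150,-120],[-150,170]])/1e3
cw,cm=W.mean(0),M.mean(0);A=(W-cw).T@(M-cm); th=np.arctan2(A[1,0]-A[0,1],A[0,0]+A[1,1])
Rm=np.array([[np.cos(th),-np.sin(th)],[np.sin(th),np.cos(th)]]); t=cw-Rm@cm
print(W,'yaw',np.degrees(th),'origin',t,'res',(M@Rm.T+t-W)*1000)
c=t+Rm@[0,-.06]; 
y=np.degrees(th)
plan([(.36,-.42,.35,13),'|',(.50,-.2,.35,5),'|',(.56,0.03,.35,y)])
E
```

```text
[308. 246.] 425 -72 75 31 -27.7
[394. 242.] 433 -334 78 33 24.9
[350. 239.] 444 -200 115 30 -1.5
[391. 186.] 602 -329 79 34 -8.5
[307. 191.] 592 -73 118 33 -30.7
[346. 191.] 590 -191 118 32 -19.7
[[0.7063 0.374 ]
 [0.7229 0.0889]
 [0.4283 0.0707]
 [0.411  0.3551]] yaw 3.5057982620177945 origin [0.5686 0.1972] res [[ 1.6857  2.0983]
 [ 2.8233 -2.2854]
 [-2.0527 -2.4699]
 [-2.4563  2.6569]]
[1.021, -0.536, -0.511, -0.001, 0.0, 0.001] rows 6.3
-- call
[0.744, -0.731, 0.0, 0.0, 0.0, 0.089] rows 5.2
-- call
[0.319, -0.896, 0.0, 0.0, 0.0, 0.017] rows 4.8
```

>>> {"fn": "send_rows", "kwargs": {
  "moves": [
    [1.0,-0.536,-0.51,0,0,0],
    [1.0,-0.536,-0.51,0,0,0],
    [1.0,-0.536,-0.51,0,0,0],
    [1.0,-0.536,-0.51,0,0,0],
    [1.0,-0.536,-0.51,0,0,0],
    [1.0,-0.536,-0.51,0,0,0],
    [1.0,-0.536,-0.51,0,0,0],
    [1.0,-0.536,-0.51,0,0,0],
    [1.0,-0.536,-0.51,0,0,0],
    [1.0,-0.536,-0.51,0,0,0]
  ],
  "grip": 0
}}

```text
time_s: 1.25
position: [0.3535, -0.4222, 0.3488]
tcp_rot: [[0.974, 0.225, -0.002], [0.225, -0.974, 0.002], [-0.001, -0.002, -1.0]]
force: [-0.5, -0.1, -0.4]
opening: 0.17
grasp_force: 0.0
```

>>> {"fn": "send_rows", "kwargs": {
  "moves": [
    [0.744,-0.731,0,0,0,0.09],
    [0.744,-0.731,0,0,0,0.09],
    [0.744,-0.731,0,0,0,0.09],
    [0.744,-0.731,0,0,0,0.09],
    [0.744,-0.731,0,0,0,0.09],
    [0.744,-0.731,0,0,0,0.09],
    [0.744,-0.731,0,0,0,0.09],
    [0.744,-0.731,0,0,0,0.09]
  ]
}}

```text
time_s: 2.05
position: [0.4938, -0.2029, 0.3494]
tcp_rot: [[0.996, 0.086, -0.002], [0.086, -0.996, -0.0], [-0.002, 0.0, -1.0]]
force: [-0.2, 0.0, 0.2]
opening: 0.007
grasp_force: 0.0
```

>>> {"fn": "send_rows", "kwargs": {
  "moves": [
    [0.4,-1.0,0,0,0,0.017],
    [0.4,-1.0,0,0,0,0.017],
    [0.4,-1.0,0,0,0,0.017],
    [0.4,-1.0,0,0,0,0.017],
    [0.4,-1.0,0,0,0,0.017],
    [0.4,-1.0,0,0,0,0.017],
    [0.4,-1.0,0,0,0,0.017],
    [0.4,-1.0,0,0,0,0.017]
  ]
}}

```text
time_s: 2.85
position: [0.5723, 0.0543, 0.3496]
tcp_rot: [[0.998, 0.059, -0.001], [0.059, -0.998, -0.001], [-0.001, 0.001, -1.0]]
force: [1.0, -0.1, -0.4]
opening: 0.005
grasp_force: 0.0
```

```bash
python3 - <<'E'
from h import *
s,im,d=cap('wrist'); save('w1.png',im); np.savez('w1.npz',im=im,d=d); import pickle; pickle.dump(s,open('w1.pkl','wb'))
print(s['time_s'],s['position'],s['tcp_rot'],viewer.camera_info('wrist')['fx'],s['force'])
E
```

```text
2.85 [0.57233849 0.0543238  0.34961999] [[ 0.99826995  0.05878858 -0.00100833]
 [ 0.05878734 -0.99826978 -0.00122249]
 [-0.00107845  0.0011611  -0.99999874]] 341.79889811713355 [ 0.96023471 -0.1485546  -0.40857893]
```

View pics/w1.png

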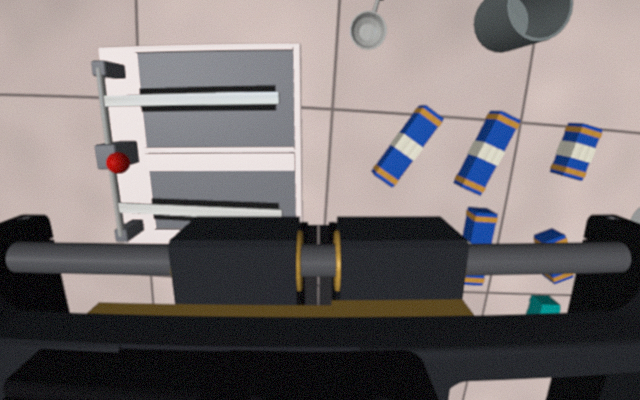

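The wrist view shows the caddy at the upper left, with the long row's floor from about (137,53) to (294,149). The knob is at (118,163), and the gripper hides the lower half of the picture. I'll fit the caddy from the floor edges.

```bash
python3 - <<'E'
from h import *; import pickle
np.set_printoptions(suppress=True,precision=4)
s=pickle.load(open('w1.pkl','rb')); z=np.load('w1.npz'); im,d=z['im'],z['d']
g=cv2.GaussianBlur(cv2.cvtColor(im,cv2.COLOR_RGB2GRAY),(3,3),0).astype(float)
def edge(prof,lo,hi,sign):
    k=np.diff(prof[lo:hi])*sign; i=k.argmax(); w=np.clip(k[max(0,i-2):i+3],0,None); return lo+.5+(np.arange(max(0,i-2),max(0,i-2)+len(w))*w).sum()/w.sum()
cols=range(170,275,8)
E={}
E['139']=[(c,edge(g[:,c],45,75,-1)) for c in cols]
E['7']=[(c,edge(g[:,c],135,160,1)) for c in cols]
E['-27']=[(c,edge(g[:,c],160,185,-1)) for c in cols]
rows=range(60,145,8); E['y-110']=[(edge(g[r],280,299,1),r) for r in rows if not 85<r<110]
yy=np.radians(3.5);o=None
fit=[]
for k,v in E.items():
    P=onplane('wrist',s,v,.012)[:,:2]; vx,vy,x0,y0=cv2.fitLine((P*1000).astype(np.float32),cv2.DIST_HUBER,0,.01,.01).ravel()
    print(k,np.array(v)[[0,-1]].round(1).tolist(),'ang',np.degrees(np.arctan2(vy,vx)),P.mean(0))
    fit.append(P)
th=3.5
from scipy.optimize import least_squares
def res(q):
    t,ox,oy=q; R=np.array([[np.cos(t),np.sin(t)],[-np.sin(t),np.cos(t)]])
    L=[(P-[ox,oy])@R.T for P in fit]
    return np.r_[L[0][:,0]-.139,L[1][:,0]-.007,L[2][:,0]+.027,L[3][:,1]+.11]*1000
r=least_squares(res,[.06,.5686,.1972],loss='huber'); print(np.degrees(r.x[0]),r.x[1:],[x.round(1).tolist() for x in np.split(res(r.x),[14,28,42])])
print([ (u,v,d[v,u]) for u,v in((200,75),(230,130),(60,150))],bydepth('wrist',s,[(200,75),(230,130),(60,150),(118,160)],d))
E
```

```text
139 [[170.0, 50.5], [274.0, 48.8]] ang -86.63448 [0.7105 0.1949]
7 [[170.0, 147.3], [274.0, 146.6]] ang -86.60281 [0.5755 0.1949]
-27 [[170.0, 170.6], [274.0, 170.4]] ang -86.6829 [0.5403 0.1951]
y-110 [[293.0, 60.0], [294.3, 140.0]] ang 3.3801649 [0.6469 0.0927]
3.5336671252214664 [0.5684 0.198 ] [[3.0, 2.9, 2.8, 2.8, 2.8, 2.9, 2.8, 2.7, 2.7, 2.6, 2.6, 2.5, 2.5, 2.5], [0.1, 0.2, 0.1, 0.0, -0.0, -0.0, -0.0, -0.1, -0.0, -0.1, -0.1, -0.1, -0.2, -0.3], [-0.7, -0.8, -1.0, -1.1, -1.1, -1.1, -1.2, -1.3, -1.3, -1.3, -1.4, -1.3, -1.4, -1.4], [-0.2, 0.1, -0.2, -0.3, 0.1, 0.5, -0.0, -0.0]]
[(200, 75, np.float32(0.47440177)), (230, 130, np.float32(0.4911235)), (60, 150, np.float32(0.5093167))] [[0.6752 0.2263 0.01  ]
 [0.6006 0.1828 0.0121]
 [0.5568 0.4537 0.    ]
 [0.5689 0.2838 0.1293]]
```

```bash
cat >> h.py <<'E'
CY=3.5; CO=np.array([.5685,.198]); _c,_s=np.cos(np.radians(CY)),np.sin(np.radians(CY)); CR=np.array([[_c,-_s],[_s,_c]])
def C(x,y,z,yaw=CY):
    w=CO+CR@[x/1e3,y/1e3]; return (w[0],w[1],z/1e3,yaw)
E
python3 - <<'E'
from h import *
plan([C(-5,42,230),'|',C(-5,42,119),C(-5,68,120),C(-5,89,128),C(-5,113,131),'|',C(-5,137,130),C(-5,158,121),C(-5,165,117),C(-5,170,114)])
E
```

```text
[-0.002, -0.744, 0.478, 0.001, 0.001, -0.002] rows 4.4
-- call
[0.0, 0.0, 0.444, 0.0, 0.0, 0.0] rows 2.2
[0.0, -0.104, 0.44, 0.0, 0.0, 0.0] rows 0.5
[0.0, -0.188, 0.408, 0.0, 0.0, 0.0] rows 0.4
[0.0, -0.284, 0.396, 0.0, 0.0, 0.0] rows 0.5
-- call
[0.0, -0.096, 0.004, 0.0, 0.0, 0.0] rows 0.5
[0.0, -0.18, 0.04, 0.0, 0.0, 0.0] rows 0.5
[0.0, -0.208, 0.056, 0.0, 0.0, 0.0] rows 0.2
[0.0, -0.228, 0.068, 0.0, 0.0, 0.0] rows 0.1
```

>>> {"fn": "send_rows", "kwargs": {
  "moves": [
    [-0.002,-0.744,0.3,0.001,0.001,-0.002],
    [-0.002,-0.744,0.3,0.001,0.001,-0.002],
    [-0.002,-0.744,0.3,0.001,0.001,-0.002],
    [-0.002,-0.744,0.3,0.001,0.001,-0.002],
    [-0.002,-0.744,0.478,0.001,0.001,-0.002],
    [-0.002,-0.744,0.478,0.001,0.001,-0.002],
    [-0.002,-0.744,0.478,0.001,0.001,-0.002]
  ]
}}

```text
time_s: 3.6
position: [0.5608, 0.2399, 0.2303]
tcp_rot: [[0.998, 0.061, -0.001], [0.061, -0.998, 0.001], [-0.0, -0.001, -1.0]]
force: [-0.4, 0.1, 0.9]
opening: 0.004
grasp_force: 0.0
```

>>> {"fn": "send_rows", "kwargs": {
  "moves": [
    [0,0,0.444,0,0,0],
    [0,0,0.444,0,0,0],
    [0,0,0.444,0,0,0],
    [0,0,0.444,0,0,0],
    [0,-0.05,0.442,0,0,0],
    [0,-0.104,0.44,0,0,0],
    [0,-0.146,0.424,0,0,0],
    [0,-0.188,0.408,0,0,0],
    [0,-0.236,0.4,0,0,0],
    [0,-0.284,0.396,0,0,0],
    [0,-0.284,0.396,0,0,0]
  ]
}}

```text
time_s: 4.7
position: [0.5599, 0.315, 0.1425]
tcp_rot: [[0.998, 0.067, 0.014], [0.067, -0.998, 0.003], [0.014, -0.002, -1.0]]
force: [-6.0, -7.7, 32.3]
opening: 0.005
grasp_force: 14.0
```

```bash
python3 - <<'E'
from h import *
s,im,d=cap('side'); save('s1.png',im); print(s['position'],s['force'])
plan([C(-5,137,130),C(-5,158,121),C(-5,165,117),C(-5,170,114)])
E
```

```text
[0.55988188 0.31496629 0.14248456] [-6.04145017 -7.74751086 32.33126471]
[-0.015, -0.08, 0.049, -0.001, -0.009, 0.004] rows 0.5
[-0.015, -0.164, 0.085, -0.001, -0.009, 0.004] rows 0.5
[-0.015, -0.192, 0.102, -0.001, -0.009, 0.004] rows 0.2
[-0.015, -0.212, 0.114, -0.001, -0.009, 0.004] rows 0.1
```

View pics/s1.png

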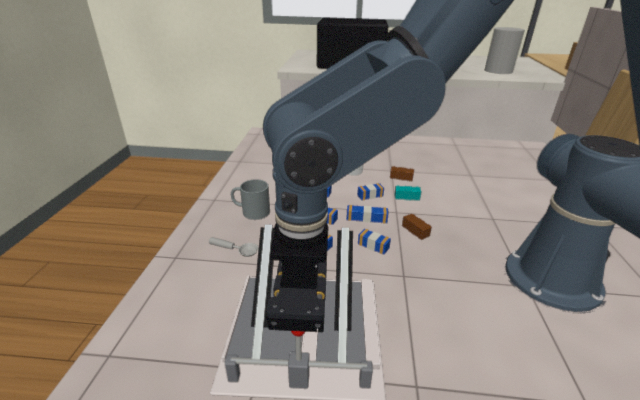

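The side view shows the gripper between the part-raised feet, with the knob at (298,330) under the fingers. The tips have ridden onto the knob (Fz 32 N), so I'll lift off and measure the knob.

>>> {"fn": "send_rows", "kwargs": {
  "moves": [
    [0,0.02,-0.1,0,0,0],
    [0,0.06,-0.3,0,0,0],
    [0,0.5,-0.32,0,0,0],
    [0,0.5,-0.32,0,0,0],
    [0,0.5,-0.32,0,0,0],
    [0,0.5,-0.32,0,0,0]
  ]
}}

```text
time_s: 5.35
position: [0.5651, 0.1879, 0.2136]
tcp_rot: [[0.998, 0.062, 0.005], [0.062, -0.998, 0.003], [0.005, -0.002, -1.0]]
force: [-0.1, 1.3, -0.7]
opening: 0.004
grasp_force: 0.0
```

```bash
cat >> h.py <<'E'
def knob(show=None):
    L=[]
    for n in('top','side'):
        s,im,d=cap(n); h=cv2.cvtColor(im,cv2.COLOR_RGB2HSV)
        m=cv2.inRange(h,(0,150,50),(6,255,255))|cv2.inRange(h,(174,150,50),(180,255,255))
        if n=='top': m[:,260:]=0
        else: m[:230]=0
        if show==n: save(show+'k.png',im)
        v,u=np.nonzero(m); 
        if len(u)<15: print(n,'few',len(u)); continue
        o,r=rays(n,s,[[u.mean(),v.mean()]]); L.append((o,r[0])); print(n,len(u),u.mean(),v.mean())
    if len(L)==2:
        (o1,y1),(o2,y2)=L; k=np.linalg.lstsq(np.c_[y1,-y2],o2-o1,rcond=None)[0]; w=(o1+k[0]*y1+o2+k[1]*y2)/2
        c=CR.T@(w[:2]-CO)*1e3; print('knob caddy',c,w[2]*1e3,'a',np.degrees(0)+np.arctan2(w[2]*1e3-56,-(c[1]-140))-.785,'miss',np.linalg.norm(o1+k[0]*y1-o2-k[1]*y2))
    elif L:
        # intersect with plane caddy x=0
        o,y=L[0]; n=np.array([_c,_s]); t=(n@(CO-o[:2]))/(n@y[:2]); w=o+t*y; c=CR.T@(w[:2]-CO)*1e3; print('knob(plane)',c,w[2]*1e3,'a',np.arctan2(w[2]*1e3-56,-(c[1]-140))-.785)
E
python3 - <<'E'
from h import *
knob(); s=readout.read_state(); print(s['position'],s['force'])
E
```

```text
top few 0
side 185 297.63243243243244 327.63243243243244
knob(plane) [-4.97003726e-14  1.57656204e+02] 163.7771896001401 a 0.9481753080755112
[0.56438596 0.18979386 0.21249186] [ 0.09332953  0.69334534 -0.34350436]
```

```bash
cat >> h.py <<'E'
def knob_side():
    s,im,d=cap('side'); h=cv2.cvtColor(im,cv2.COLOR_RGB2HSV)
    m=cv2.inRange(h,(0,150,50),(6,255,255))|cv2.inRange(h,(174,150,50),(180,255,255)); m[:230]=0
    v,u=np.nonzero(m); o,r=rays('side',s,[[u.mean(),v.mean()]]); r=r[0]
    oc=np.r_[CR.T@(o[:2]-CO),o[2]]*1e3; rc=np.r_[CR.T@r[:2],r[2]]*1e3
    a=np.linspace(0,1.6,321); K=np.c_[0*a,140-80*np.cos(a+.785),56+80*np.sin(a+.785)]
    D=np.linalg.norm(np.cross(K-oc,rc/np.linalg.norm(rc)),axis=1); i=D.argsort()[:4]
    print('px',u.mean(),v.mean(),len(u),'a',a[i],'miss',D[i]); 
    print('depth pt',np.r_[CR.T@(bydepth('side',s,[(u.mean(),v.mean())],d)[0][:2]-CO)*1e3,bydepth('side',s,[(u.mean(),v.mean())],d)[0][2]*1e3])
    for j in range(0,321,20): print('%.1f:%.0f'%(a[j],D[j]),end=' ')
    return im
E
python3 - <<'E'
from h import *
im=knob_side(); save('s2.png',cv2.resize(im[200:400,200:420],None,fx=2.5,fy=2.5))
E
```

```text
px 297.6304347826087 327.54891304347825 184 a [0.715 0.71  0.72  0.705] miss [2.8484566  2.85637754 2.86980843 2.89291853]
depth pt [  1.92368474 141.73605161 145.02847065]
0.0:25 0.1:23 0.2:22 0.3:19 0.4:15 0.5:11 0.6:7 0.7:3 0.8:6 0.9:12 1.0:19 1.1:26 1.2:34 1.3:41 1.4:49 1.5:57 1.6:65
```

View pics/s2.png

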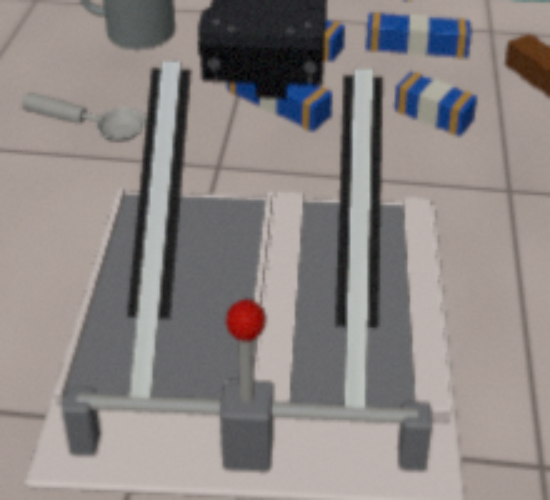

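The crop shows the lever partly up (a ≈ 0.71), with the knob at crop (246,320) and clear of the gripper. I'll push again with the tips about 12 mm below the ball's centre.

```bash
python3 - <<'E'
from h import *
plan([C(-5,92,200),C(-5,92,122),'|',C(-5,115,122),C(-5,139,119),C(-5,160,111),C(-5,166,109)])
E
```

```text
[0.001, -0.398, 0.049, -0.002, -0.002, 0.003] rows 2.0
[0.0, -0.397, 0.361, -0.002, -0.002, 0.003] rows 1.6
-- call
[0.0, -0.092, 0.0, 0.0, 0.0, 0.0] rows 0.5
[0.0, -0.188, 0.012, 0.0, 0.0, 0.0] rows 0.5
[0.0, -0.272, 0.044, 0.0, 0.0, 0.0] rows 0.4
[0.0, -0.296, 0.052, 0.0, 0.0, 0.0] rows 0.1
```

>>> {"fn": "send_rows", "kwargs": {
  "moves": [
    [0,-0.398,0.05,-0.002,-0.002,0.003],
    [0,-0.398,0.05,-0.002,-0.002,0.003],
    [0,-0.398,0.05,-0.002,-0.002,0.003],
    [0,-0.398,0.2,-0.002,-0.002,0.003],
    [0,-0.398,0.36,-0.002,-0.002,0.003],
    [0,-0.398,0.36,-0.002,-0.002,0.003],
    [0,-0.398,0.36,-0.002,-0.002,0.003]
  ]
}}

```text
time_s: 6.2
position: [0.5572, 0.2886, 0.1212]
tcp_rot: [[0.998, 0.061, -0.003], [0.061, -0.998, -0.002], [-0.003, 0.002, -1.0]]
force: [0.6, 0.2, 0.4]
opening: 0.003
grasp_force: 0.0
```

>>> {"fn": "send_rows", "kwargs": {
  "moves": [
    [0,-0.05,0,0,0,0],
    [0,-0.092,0,0,0,0],
    [0,-0.14,0.006,0,0,0],
    [0,-0.188,0.012,0,0,0],
    [0,-0.23,0.028,0,0,0],
    [0,-0.272,0.044,0,0,0],
    [0,-0.296,0.052,0,0,0],
    [0,-0.296,0.052,0,0,0]
  ]
}}

```text
time_s: 7.0
position: [0.5529, 0.3626, 0.1075]
tcp_rot: [[0.998, 0.06, -0.003], [0.06, -0.998, -0.001], [-0.003, 0.001, -1.0]]
force: [-0.1, 0.0, 0.4]
opening: 0.008
grasp_force: 0.0
```

```bash
python3 - <<'E'
from h import *
s=readout.read_state(); print(CR.T@(np.array(s['position'])[:2]-CO)*1e3, s['position'][2])
im=knob_side(); save('s3.png',im[100:400,150:500])
E
```

```text
[ -5.55378326 165.29247086] 0.1075249035657117
px nan nan 0 a [1.05  1.1   1.095 1.09 ] miss [nan nan nan nan]h.py:72: RuntimeWarning: Mean of empty slice.
  v,u=np.nonzero(m); o,r=rays('side',s,[[u.mean(),v.mean()]]); r=r[0]
  ret = ret.dtype.type(ret / rcount)
h.py:76: RuntimeWarning: Mean of empty slice.
  print('px',u.mean(),v.mean(),len(u),'a',a[i],'miss',D[i]);
h.py:77: RuntimeWarning: Mean of empty slice.
  print('depth pt',np.r_[CR.T@(bydepth('side',s,[(u.mean(),v.mean())],d)[0][:2]-CO)*1e3,bydepth('side',s,[(u.mean(),v.mean())],d)[0][2]*1e3])
Traceback (most recent call last):
  File "h.py", line 77, in knob_side
    print('depth pt',np.r_[CR.T@(bydepth('side',s,[(u.mean(),v.mean())],d)[0][:2]-CO)*1e3,bydepth('side',s,[(u.mean(),v.mean())],d)[0][2]*1e3])
                                 ~~~~~~~^^^^^^^^^^^^^^^^^^^^^^^^^^^^^^^^^^
  File "h.py", line 19, in bydepth
    o,r=rays(n,s,uv); return o+r*np.array([d[int(v),int(u)] for u,v in uv])[:,None]
                                             ~~~^^^
ValueError: cannot convert float NaN to integer
```

```bash
python3 - <<'E'
from h import *
s,im,d=cap('side'); save('s3.png',im[150:400,150:450])
c,R,o=pose('side',s)
for a in (.7,1.,1.3,1.55):
    w=C(0,140-80*np.cos(a+.785),56+80*np.sin(a+.785)); p=R.T@(np.array(w[:3])-o); print(a,p[:2]/p[2]*c['fx']+[c['cx'],c['cy']])
E
```

```text
0.7 [299.52165625 326.95136091]
1.0 [298.1016874  339.92820344]
1.3 [296.78005658 355.8890236 ]
1.55 [295.87535503 370.24662511]
```

View pics/s3.png

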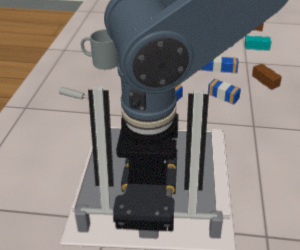

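The crop shows the gripper body hiding the knob, with the far foot's tip at about full-image (249,240) and the near one's at (345,243). I'll work out the lever angle from the foot tips.

```bash
python3 - <<'E'
from h import *
s=readout.read_state()
c,R,o=pose('side',s)
for a in (.7,1.,1.2,1.4,1.55):
  for x in(73,-73):
    w=C(x,140-240*np.cos(a),56+240*np.sin(a)); p=R.T@(np.array(w[:3])-o); print(a,x,(p[:2]/p[2]*c['fx']+[c['cx'],c['cy']]).round())
plan([C(-5,171,109),C(-5,175,107)])
E
```

```text
0.7 73 [269. 224.]
0.7 -73 [346. 227.]
1.0 73 [263. 219.]
1.0 -73 [348. 223.]
1.2 73 [257. 223.]
1.2 -73 [349. 227.]
1.4 73 [250. 234.]
1.4 -73 [350. 238.]
1.55 73 [245. 247.]
1.55 -73 [350. 251.]
[0.003, -0.025, -0.004, 0.001, 0.002, -0.001] rows 0.1
[0.003, -0.041, 0.004, 0.001, 0.002, -0.001] rows 0.1
```

>>> {"fn": "send_rows", "kwargs": {
  "moves": [
    [0,-0.02,0.0,0,0,0],
    [0,-0.03,0.0,0,0,0],
    [0,-0.036,0.0,0,0,0],
    [0,-0.036,0.0,0,0,0]
  ]
}}

```text
time_s: 7.5
position: [0.5524, 0.3695, 0.1077]
tcp_rot: [[0.998, 0.059, -0.003], [0.059, -0.998, -0.004], [-0.003, 0.003, -1.0]]
force: [1.0, -5.0, -3.8]
opening: 0.009
grasp_force: 2.3
```

>>> {"fn": "send_rows", "kwargs": {
  "moves": [
    [0,-0.008,0,0,0,0],
    [0,-0.016,0,0,0,0],
    [0,-0.016,0,0,0,0]
  ]
}}

```text
time_s: 7.8
position: [0.5522, 0.3716, 0.1074]
tcp_rot: [[0.998, 0.06, -0.004], [0.06, -0.998, -0.007], [-0.004, 0.007, -1.0]]
force: [1.7, -9.0, -3.7]
opening: 0.005
grasp_force: 4.6
```

>>> {"fn": "send_rows", "kwargs": {
  "moves": [
    [0,-0.012,0,0,0,0],
    [0,-0.02,0,0,0,0],
    [0,-0.02,0,0,0,0]
  ]
}}

```text
time_s: 8.1
position: [0.5521, 0.3719, 0.1074]
tcp_rot: [[0.998, 0.061, -0.005], [0.061, -0.998, -0.016], [-0.006, 0.016, -1.0]]
force: [2.1, -19.6, -1.1]
opening: 0.002
grasp_force: 10.0
```

>>> {"fn": "send_rows", "kwargs": {
  "moves": [
    [0,0.06,0,0,0,0],
    [0,0.06,-0.2,0,0,0],
    [0,0.06,-0.4,0,0,0],
    [0,0.06,-0.6,0,0,0],
    [0,0.06,-0.8,0,0,0],
    [0,0.06,-0.95,0,0,0],
    [0,0.06,-0.95,0,0,0],
    [0,0.06,-0.95,0,0,0]
  ]
}}

```text
time_s: 8.9
position: [0.5538, 0.366, 0.3479]
tcp_rot: [[0.998, 0.06, 0.002], [0.06, -0.998, 0.002], [0.002, -0.002, -1.0]]
force: [-0.0, -0.2, -1.0]
opening: 0.004
grasp_force: 0.0
```

```bash
python3 - <<'E'
from h import *
im=knob_side(); print([ (r[1:]) for r in sleeves()])
plan([(.58,.12,.30,-10),'|',(.585,-.0,.24,-31)])
E
```

```text
px 294.2164502164502 371.4025974025974 231 a [1.56  1.555 1.565 1.55 ] miss [2.25314488 2.26544584 2.30913044 2.34513051]
depth pt [  1.36443453 202.21431492 122.56425843]
0.0:93 0.1:91 0.2:88 0.3:85 0.4:81 0.5:76 0.6:70 0.7:65 0.8:58 0.9:51 1.0:44 1.1:36 1.2:29 1.3:21 1.4:13 1.5:5 1.6:4 [(425, -71, 77, 31, -27.6), (433, -334, 78, 34, 24.9), (444, -200, 115, 30, -1.5), (602, -329, 79, 34, -8.5), (592, -73, 118, 33, -30.7), (590, -191, 117, 32, -19.7)]
[0.052, 0.985, 0.179, 0.001, 0.003, 0.149] rows 5.0
-- call
[0.103, 0.469, 0.24, 0.0, 0.0, 0.233] rows 2.7
```

```bash
python3 - <<'E'
from h import *; import pickle
s=pickle.load(open('w1.pkl','rb')); z=np.load('w1.npz'); im,d=z['im'],z['d']
m=blue(im); print(m[100:200,360:620].sum()/255)
m=cv2.morphologyEx(m,cv2.MORPH_CLOSE,np.ones((21,21)))
for c in cv2.findContours(m,cv2.RETR_EXTERNAL,cv2.CHAIN_APPROX_NONE)[0]:
    if cv2.contourArea(c)<500: continue
    # top-face points only, by depth
    mm=np.zeros_like(m); cv2.drawContours(mm,[c],-1,255,-1); v,u=np.nonzero(mm)
    P=bydepth('wrist',s,np.c_[u,v],d); P=P[(P[:,2]>.029)&(P[:,2]<.042)]
    print(c.reshape(-1,2).mean(0).round(),cv2.minAreaRect((P[:,:2]*1000).astype(np.float32)))
plan([(.58,.12,.30,-10),'|',(.592,-.073,.12,-30.7),'|',(.592,-.073,.004,-30.7),'|',(.592,-.073,.12,-30.7),'|',C(74,22,120),'|',C(74,22,18),'|',C(74,22,120)])
E
```

```text
3834.0
[576. 150.] ((603.2338256835938, -330.07415771484375), (35.93419647216797, 78.31212615966797), 78.39895629882812)
[484. 177.] ((553.1318359375, -189.03514099121094), (64.10527038574219, 196.88539123535156), 87.44483184814453)
[407. 145.] ((593.6277465820312, -71.41691589355469), (34.171966552734375, 118.55714416503906), 59.38087844848633)
[0.052, 0.985, 0.179, 0.001, 0.003, 0.149] rows 5.0
-- call
[0.181, 0.752, 0.72, 0.0, 0.0, 0.23] rows 5.3
-- call
[0.0, 0.0, 0.464, 0.0, 0.0, 0.0] rows 2.3
-- call
[0.0, 0.0, -0.464, 0.0, 0.0, 0.0] rows 2.3
-- call
[-0.439, -1.123, 0.0, 0.0, 0.0, -0.38] rows 6.0
-- call
[0.0, 0.0, 0.408, 0.0, 0.0, 0.0] rows 2.0
-- call
[0.0, 0.0, -0.408, 0.0, 0.0, 0.0] rows 2.0
```

>>> {"fn": "send_rows", "kwargs": {
  "moves": [
    [0.05,0.985,0.18,0,0,0.15],
    [0.05,0.985,0.18,0,0,0.15],
    [0.05,0.985,0.18,0,0,0.15],
    [0.05,0.985,0.18,0,0,0.15],
    [0.05,0.985,0.18,0,0,0.15],
    [0.05,0.985,0.18,0,0,0.15],
    [0.05,0.985,0.18,0,0,0.15]
  ],
  "grip": 0.7
}}

```text
time_s: 9.7
position: [0.5798, 0.1188, 0.2992]
tcp_rot: [[0.984, -0.179, -0.006], [-0.179, -0.984, -0.0], [-0.006, 0.001, -1.0]]
force: [0.4, 0.7, -0.3]
opening: 0.553
grasp_force: 0.0
```

>>> {"fn": "send_rows", "kwargs": {
  "moves": [
    [0.181,0.752,0.72,0,0,0.23],
    [0.181,0.752,0.72,0,0,0.23],
    [0.181,0.752,0.72,0,0,0.23],
    [0.181,0.752,0.72,0,0,0.23],
    [0.181,0.752,0.72,0,0,0.23],
    [0.181,0.752,0.72,0,0,0.23],
    [0.181,0.752,0.72,0,0,0.23],
    [0.181,0.752,0.72,0,0,0.23]
  ]
}}

```text
time_s: 10.5
position: [0.5924, -0.0718, 0.1222]
tcp_rot: [[0.86, -0.511, -0.001], [-0.511, -0.86, -0.001], [-0.0, 0.001, -1.0]]
force: [0.5, -0.1, -0.6]
opening: 0.705
grasp_force: 0.0
```

```bash
python3 - <<'E'
from h import *
print(sleeves()); s=readout.read_state(); print(s['time_s'])
plan([(.592,-.073,.06,-30.7),(.592,-.073,.004,-30.7)])
E
```

```text
[(array([394., 242.]), 433, -334, 78, 33, 24.9), (array([350., 239.]), 444, -200, 115, 30, -1.4), (array([391., 186.]), 602, -329, 79, 34, -8.2), (array([346., 191.]), 590, -191, 118, 32, -19.7)]
10.55
[0.0, 0.006, 0.251, 0.001, -0.001, 0.0] rows 1.3
[0.0, 0.006, 0.475, 0.001, -0.001, 0.0] rows 1.1
```

>>> {"fn": "send_rows", "kwargs": {
  "moves": [
    [0,0.004,0.2,0,0,0],
    [0,0.004,0.4,0,0,0],
    [0,0.004,0.47,0,0,0],
    [0,0.004,0.47,0,0,0]
  ]
}}

```text
time_s: 10.95
position: [0.5909, -0.0725, 0.0032]
tcp_rot: [[0.86, -0.51, -0.003], [-0.51, -0.86, -0.001], [-0.002, 0.002, -1.0]]
force: [0.1, 0.2, 0.2]
opening: 0.7
grasp_force: 0.0
```

>>> {"fn": "send_rows", "kwargs": {
  "moves": [
    [0,0,0,0,0,0],
    [0,0,0,0,0,0],
    [0,0,0,0,0,0],
    [0,0,0,0,0,0],
    [0,0,0,0,0,0]
  ],
  "grip": 0
}}

```text
time_s: 11.45
position: [0.592, -0.0746, 0.0054]
tcp_rot: [[0.859, -0.512, 0.001], [-0.512, -0.859, -0.002], [0.002, 0.001, -1.0]]
force: [0.2, 1.4, 5.9]
opening: 0.39
grasp_force: 30.0
```

>>> {"fn": "send_rows", "kwargs": {
  "moves": [
    [0,0,-0.15,0,0,0],
    [0,0,-0.3,0,0,0],
    [0,0,-0.464,0,0,0],
    [-0.2,-0.5,-0.464,0,0,-0.19],
    [-0.2,-0.5,-0.464,0,0,-0.19],
    [-0.2,-0.5,-0.464,0,0,-0.19],
    [-0.2,-0.5,-0.464,0,0,-0.19]
  ]
}}

```text
time_s: 12.15
position: [0.6122, 0.063, 0.1201]
tcp_rot: [[0.973, -0.232, -0.001], [-0.232, -0.973, -0.0], [-0.001, 0.001, -1.0]]
force: [-0.4, -0.2, -0.9]
opening: 0.391
grasp_force: 30.0
```

```bash
python3 - <<'E'
from h import *
plan([C(74,22,120),'|',C(74,22,18),'|',C(74,22,120)])
E
```

```text
[-0.038, -0.655, 0.0, 0.0, 0.001, -0.188] rows 3.3
-- call
[0.0, 0.0, 0.408, 0.0, 0.0, 0.0] rows 2.0
-- call
[0.0, 0.0, -0.408, 0.0, 0.0, 0.0] rows 2.0
```

>>> {"fn": "send_rows", "kwargs": {
  "moves": [
    [-0.038,-0.655,0,0,0,-0.188],
    [-0.038,-0.655,0,0,0,-0.188],
    [-0.038,-0.655,0,0,0,-0.188],
    [-0.038,-0.655,0,0,0,-0.188],
    [-0.038,-0.655,0,0,0,-0.188],
    [-0.038,-0.655,0,0,0,-0.188]
  ]
}}

```text
time_s: 12.75
position: [0.6414, 0.2182, 0.1191]
tcp_rot: [[0.998, 0.056, -0.003], [0.056, -0.998, -0.003], [-0.003, 0.003, -1.0]]
force: [-0.2, 0.7, -0.9]
opening: 0.389
grasp_force: 30.0
```

```bash
python3 - <<'E'
from h import *
s,im,d=cap('wrist'); save('w2.png',im)
plan([C(74,22,40),C(74,22,18)])
E
```

```text
[0.001, -0.028, 0.317, 0.002, 0.002, -0.004] rows 1.6
[0.001, -0.029, 0.405, 0.002, 0.002, -0.004] rows 0.4
```

View pics/w2.png

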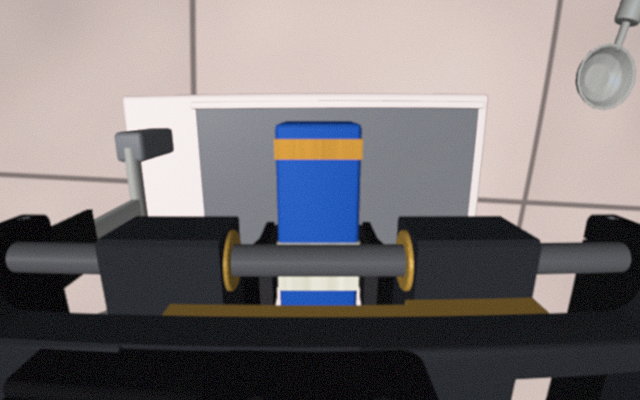

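The wrist view shows the sleeve gripped squarely above the long row, with its far end at about (318,122) and the far rail's inner edge at v≈107. I'll measure the in-hand offset from that end.

```bash
cat >> h.py <<'E'
def held(zg):
    """far end of held sleeve relative to TCP along tool x (mm); zg = tool z at which it was gripped"""
    s,im,d=cap('wrist'); m=blue(im)[:240]; m=cv2.morphologyEx(m,cv2.MORPH_OPEN,np.ones((3,3)))
    m[:, :260]=0; m[:,380:]=0
    v=np.array([np.nonzero(m[:,c])[0].min() if m[:,c].any() else 999 for c in range(290,345,5)])
    v0=np.median(v); P=onplane('wrist',s,[(318,v0)],s['position'][2]+.034-zg)[0]
    T=np.array(s['tcp_rot']); e=(T.T@(P-np.array(s['position'])))*1e3
    c=CR.T@(P[:2]-CO)*1e3; print('v0',v0,'end in tool',e,'caddy',c,'tcp caddy',CR.T@(np.array(s['position'])[:2]-CO)*1e3)
    print('rail v',[int(np.diff(cv2.cvtColor(im,cv2.COLOR_RGB2GRAY)[95:125,cc].astype(int)).argmin()+95) for cc in (230,260,400,440)])
    # rail inner edge on z=.026 and floor .012
    return s,im
E
python3 - <<'E'
from h import *
s,im=held(.0054)
for z in(.012,.026): print(z,[(CR.T@(p[:2]-CO)*1e3).round(1).tolist() for p in onplane('wrist',s,[(230,107),(440,107)],z)])
E
```

```text
v0 122.0 end in tool [ 60.16258199   0.15073966 -28.79760258] caddy [134.31761516  14.67263239] tcp caddy [74.0625367  15.14847821]
rail v [107, 107, 106, 107]
0.012 [[141.1, 81.7], [140.1, -79.9]]
0.026 [[141.0, 78.2], [140.1, -74.9]]
```

>>> {"fn": "send_rows", "kwargs": {
  "moves": [
    [0,-0.028,0.15,0,0,-0.004],
    [0,-0.028,0.3,0,0,-0.004],
    [0,-0.028,0.37,0,0,-0.004],
    [0,-0.028,0.4,0,0,-0.004],
    [0,-0.028,0.4,0,0,-0.004]
  ]
}}

```text
time_s: 13.35
position: [0.6417, 0.2256, 0.0195]
tcp_rot: [[0.998, 0.061, -0.002], [0.061, -0.998, -0.002], [-0.002, 0.002, -1.0]]
force: [0.3, 0.5, 0.1]
opening: 0.387
grasp_force: 30.0
```

>>> {"fn": "send_rows", "kwargs": {
  "moves": [
    [0,0,0,0,0,0],
    [0,0,0,0,0,0],
    [0,0,0,0,0,0]
  ],
  "grip": 0.5
}}

```text
time_s: 13.65
position: [0.6425, 0.2269, 0.0211]
tcp_rot: [[0.998, 0.062, 0.001], [0.062, -0.998, -0.001], [0.001, 0.001, -1.0]]
force: [-0.1, 0.4, 0.2]
opening: 0.49
grasp_force: 0.0
```

>>> {"fn": "send_rows", "kwargs": {
  "moves": [
    [0,0,-0.15,0,0,0],
    [0,0,-0.3,0,0,0],
    [0,0,-0.5,0,0,0],
    [0,0,-0.5,0,0,0]
  ]
}}

```text
time_s: 14.05
position: [0.6474, 0.2283, 0.1537]
tcp_rot: [[0.998, 0.063, 0.016], [0.063, -0.998, 0.002], [0.016, -0.001, -1.0]]
force: [1.1, 1.0, 0.5]
opening: 0.501
grasp_force: 0.0
```

```bash
python3 - <<'E'
from h import *
print(sleeves()); s=readout.read_state(); print(s['time_s'])
plan([(.62,.02,.13,-8),'|',(.5915,-.1905,.13,-19.7)])
E
```

```text
[(array([308., 246.]), 425, -72, 77, 31, -27.7), (array([394., 242.]), 433, -334, 78, 33, 24.9), (array([350., 239.]), 444, -200, 115, 30, -1.4), (array([391., 186.]), 602, -329, 79, 34, -8.2), (array([346., 191.]), 590, -191, 118, 32, -19.7), (array([211., 179.]), 642, 223, 120, 37, -0.2)]
14.1
[-0.153, 0.823, 0.08, 0.0, -0.006, 0.129] rows 4.2
-- call
[0.004, 0.85, 0.0, 0.0, 0.0, 0.13] rows 4.2
```

>>> {"fn": "send_rows", "kwargs": {
  "moves": [
    [-0.15,0.82,0.08,0,-0.005,0.13],
    [-0.15,0.82,0.08,0,-0.005,0.13],
    [-0.15,0.82,0.08,0,-0.005,0.13],
    [-0.15,0.82,0.08,0,-0.005,0.13],
    [-0.15,0.82,0.08,0,-0.005,0.13],
    [-0.15,0.82,0.08,0,-0.005,0.13],
    [-0.15,0.82,0.08,0,-0.005,0.13]
  ],
  "grip": 0.7
}}

```text
time_s: 14.8
position: [0.6168, 0.0209, 0.1246]
tcp_rot: [[0.99, -0.141, -0.01], [-0.141, -0.99, -0.0], [-0.01, 0.002, -1.0]]
force: [0.5, -0.2, -0.6]
opening: 0.698
grasp_force: 0.0
```

>>> {"fn": "send_rows", "kwargs": {
  "moves": [
    [0.004,0.85,0.0,0,0,0.13],
    [0.004,0.85,0.0,0,0,0.13],
    [0.004,0.85,0.0,0,0,0.13],
    [0.004,0.85,0.0,0,0,0.13],
    [0.004,0.85,0.0,0,0,0.13],
    [0.004,0.85,0.0,0,0,0.13],
    [0.004,0.85,0.0,0,0,0.13]
  ]
}}

```text
time_s: 15.5
position: [0.5882, -0.1881, 0.1254]
tcp_rot: [[0.941, -0.338, -0.01], [-0.338, -0.941, 0.0], [-0.009, 0.003, -1.0]]
force: [-0.7, 0.4, -0.5]
opening: 0.703
grasp_force: 0.0
```

```bash
python3 - <<'E'
from h import *
print(sleeves())
P=(.5915,-.1905,.0045,-19.7); H=(.5915,-.1905,.12,-19.7);M=(.62,.0,.12,-8)
plan([P,'|',H,M,'|',C(74,-31,120)])
E
```

```text
[(array([394., 241.]), 433, -334, 78, 34, 24.9), (array([392., 187.]), 602, -332, 80, 31, -11.7), (array([209., 177.]), 641, 225, 121, 39, 4.1)]
[0.021, 0.004, 0.483, 0.002, 0.006, 0.0] rows 2.4
-- call
[0.0, 0.0, -0.462, 0.0, 0.0, 0.0] rows 2.3
[-0.15, -0.756, -0.462, 0.0, 0.0, -0.13] rows 3.9
-- call
[0.001, -0.693, 0.0, 0.0, 0.0, -0.128] rows 3.5
```

>>> {"fn": "send_rows", "kwargs": {
  "moves": [
    [0.02,0.004,0.05,0,0.006,0],
    [0.02,0.004,0.2,0,0.006,0],
    [0.02,0.004,0.4,0,0.006,0],
    [0.02,0.004,0.48,0,0.006,0],
    [0.02,0.004,0.48,0,0.006,0]
  ]
}}

```text
time_s: 16.05
position: [0.5903, -0.1899, 0.0031]
tcp_rot: [[0.942, -0.336, -0.004], [-0.336, -0.942, -0.002], [-0.003, 0.003, -1.0]]
force: [-0.4, 0.7, 0.7]
opening: 0.702
grasp_force: 0.0
```

>>> {"fn": "send_rows", "kwargs": {
  "moves": [
    [0,0,0,0,0,0],
    [0,0,0,0,0,0],
    [0,0,0,0,0,0],
    [0,0,0,0,0,0],
    [0,0,0,0,0,0]
  ],
  "grip": 0
}}

```text
time_s: 16.55
position: [0.5916, -0.1932, 0.0063]
tcp_rot: [[0.941, -0.339, 0.001], [-0.339, -0.941, -0.005], [0.002, 0.004, -1.0]]
force: [0.6, 1.0, 2.5]
opening: 0.389
grasp_force: 30.0
```

>>> {"fn": "send_rows", "kwargs": {
  "moves": [
    [0,0,-0.15,0,0,0],
    [0,0,-0.3,0,0,0],
    [0,0,-0.462,0,0,0],
    [-0.15,-0.756,-0.462,0,0,-0.13],
    [-0.15,-0.756,-0.462,0,0,-0.13],
    [-0.15,-0.756,-0.462,0,0,-0.13],
    [-0.15,-0.756,-0.462,0,0,-0.13],
    [-0.15,-0.756,-0.462,0,0,-0.13],
    [-0.15,-0.756,-0.462,0,0,-0.13]
  ]
}}

```text
time_s: 17.45
position: [0.6197, -0.0013, 0.12]
tcp_rot: [[0.99, -0.139, -0.001], [-0.139, -0.99, -0.005], [-0.0, 0.005, -1.0]]
force: [-0.0, -0.4, -1.0]
opening: 0.389
grasp_force: 30.0
```

>>> {"fn": "send_rows", "kwargs": {
  "moves": [
    [0,-0.693,0,0,0,-0.128],
    [0,-0.693,0,0,0,-0.128],
    [0,-0.693,0,0,0,-0.128],
    [0,-0.693,0,0,0,-0.128],
    [0,-0.693,0,0,0,-0.128],
    [0,-0.693,0,0,0,-0.128],
    [0,-0.693,0,0,0,-0.128]
  ]
}}

```text
time_s: 18.15
position: [0.6446, 0.1668, 0.1191]
tcp_rot: [[0.998, 0.057, -0.001], [0.057, -0.998, -0.005], [-0.001, 0.005, -1.0]]
force: [-0.1, -0.7, -1.3]
opening: 0.386
grasp_force: 30.0
```

```bash
python3 - <<'E'
from h import *
held(.006)
plan([C(74,-31,40),C(74,-31,16)])
E
```

```text
v0 123.0 end in tool [ 59.75773116   0.14797124 -28.08868735] caddy [133.81764563 -36.07334941] tcp caddy [ 74.01871427 -35.80784195]
rail v [107, 107, 107, 113]
[0.0, -0.021, 0.317, 0.003, 0.001, -0.003] rows 1.6
[0.0, -0.021, 0.413, 0.003, 0.001, -0.003] rows 0.5
```

>>> {"fn": "send_rows", "kwargs": {
  "moves": [
    [0,-0.02,0.15,0.003,0,-0.003],
    [0,-0.02,0.3,0.003,0,-0.003],
    [0,-0.02,0.38,0.003,0,-0.003],
    [0,-0.02,0.413,0.003,0,-0.003],
    [0,-0.02,0.413,0.003,0,-0.003]
  ]
}}

```text
time_s: 18.7
position: [0.6431, 0.1717, 0.0175]
tcp_rot: [[0.998, 0.062, -0.004], [0.062, -0.998, -0.001], [-0.004, 0.0, -1.0]]
force: [-4.4, -1.1, 6.5]
opening: 0.385
grasp_force: 30.0
```

>>> {"fn": "send_rows", "kwargs": {
  "moves": [
    [0,0,0,0,0,0],
    [0,0,0,0,0,0],
    [0,0,0,0,0,0]
  ],
  "grip": 0.47
}}

```text
time_s: 19.0
position: [0.6448, 0.1729, 0.0164]
tcp_rot: [[0.998, 0.063, 0.0], [0.063, -0.998, 0.0], [0.0, -0.0, -1.0]]
force: [-0.1, -0.2, -0.5]
opening: 0.459
grasp_force: 0.0
```

>>> {"fn": "send_rows", "kwargs": {
  "moves": [
    [0,0,-0.1,0,0,0],
    [0,0,-0.25,0,0,0],
    [0,0,-0.42,0,0,0],
    [0,0,-0.42,0,0,0],
    [0,0,-0.42,0,0,0]
  ]
}}

```text
time_s: 19.5
position: [0.6453, 0.1736, 0.1226]
tcp_rot: [[0.998, 0.064, 0.003], [0.064, -0.998, 0.0], [0.003, -0.0, -1.0]]
force: [-0.9, -0.5, -0.1]
opening: 0.469
grasp_force: 0.0
```

```bash
python3 - <<'E'
from h import *
print(sleeves()); s=readout.read_state(); print(s['time_s'])
H=(.445,-.2,.12,-1.5)
plan([(.53,-.02,.12,1),'|',H,'|',(.445,-.2,.0045,-1.5),'|',H,(.53,-.03,.12,1),'|',C(74,-84,120)])
E
```

```text
[(array([308., 246.]), 425, -72, 77, 31, -27.7), (array([394., 242.]), 433, -334, 78, 33, 24.9), (array([350., 239.]), 444, -200, 115, 30, -1.5), (array([391., 186.]), 602, -329, 79, 34, -8.5), (array([226., 181.]), 632, 173, 104, 38, 7.7)]
19.55
[-0.504, 0.743, 0.004, 0.0, 0.001, 0.029] rows 4.5
-- call
[-0.353, 0.714, 0.0, 0.0, 0.0, 0.028] rows 4.0
-- call
[0.0, 0.0, 0.462, 0.0, 0.0, 0.0] rows 2.3
-- call
[0.0, 0.0, -0.462, 0.0, 0.0, 0.0] rows 2.3
[0.322, -0.689, -0.462, 0.0, 0.0, -0.028] rows 3.8
-- call
[0.48, -0.586, 0.0, 0.0, 0.0, -0.028] rows 3.8
```

>>> {"fn": "send_rows", "kwargs": {
  "moves": [
    [-0.504,0.743,0,0,0,0.03],
    [-0.504,0.743,0,0,0,0.03],
    [-0.504,0.743,0,0,0,0.03],
    [-0.504,0.743,0,0,0,0.03],
    [-0.504,0.743,0,0,0,0.03],
    [-0.504,0.743,0,0,0,0.03],
    [-0.504,0.743,0,0,0,0.03]
  ],
  "grip": 0.7
}}

```text
time_s: 20.25
position: [0.5298, -0.0198, 0.12]
tcp_rot: [[1.0, 0.015, -0.003], [0.015, -1.0, 0.001], [-0.003, -0.001, -1.0]]
force: [-0.1, 0.1, -0.7]
opening: 0.695
grasp_force: 0.0
```

>>> {"fn": "send_rows", "kwargs": {
  "moves": [
    [-0.353,0.714,0,0,0,0.028],
    [-0.353,0.714,0,0,0,0.028],
    [-0.353,0.714,0,0,0,0.028],
    [-0.353,0.714,0,0,0,0.028],
    [-0.353,0.714,0,0,0,0.028],
    [-0.353,0.714,0,0,0,0.028],
    [-0.353,0.714,0,0,0,0.028]
  ]
}}

```text
time_s: 20.95
position: [0.4458, -0.1981, 0.1208]
tcp_rot: [[1.0, -0.025, -0.001], [-0.025, -1.0, 0.001], [-0.001, -0.001, -1.0]]
force: [0.1, -0.0, -1.0]
opening: 0.705
grasp_force: 0.0
```

```bash
python3 - <<'E'
from h import *
print(sleeves())
plan([(.445,-.2,.0045,-1.5)])
s,im,d=cap('top');save('t2.png',cv2.resize(im[130:270,150:420],None,fx=2.5,fy=2.5,interpolation=cv2.INTER_CUBIC))
E
```

```text
[(array([308., 246.]), 426, -72, 75, 31, -27.6), (array([391., 186.]), 602, -329, 79, 34, -8.2), (array([218., 177.]), 641, 199, 125, 92, 4.1)]
[-0.002, 0.009, 0.465, -0.001, 0.001, 0.001] rows 2.3
```

View pics/t2.png

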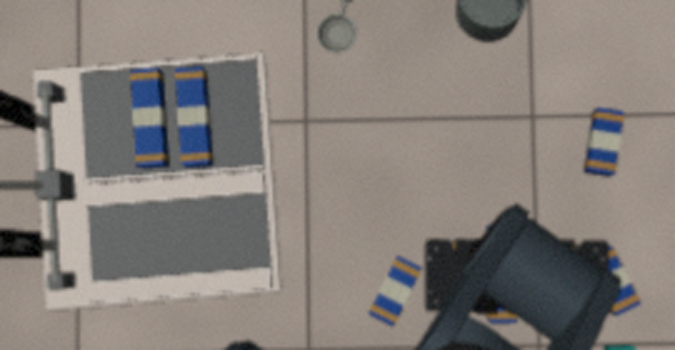

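The top view shows two long sleeves lying across the long row, at crop (148,118) and (192,117), clear of the rails. The third long sleeve is under the gripper.

>>> {"fn": "send_rows", "kwargs": {
  "moves": [
    [0,0.008,0.2,0,0,0],
    [0,0.008,0.4,0,0,0],
    [0,0.008,0.462,0,0,0],
    [0,0.008,0.462,0,0,0]
  ]
}}

```text
time_s: 21.45
position: [0.4443, -0.1992, 0.0033]
tcp_rot: [[1.0, -0.024, -0.005], [-0.024, -1.0, 0.003], [-0.005, -0.003, -1.0]]
force: [-0.2, 0.3, 0.5]
opening: 0.697
grasp_force: 0.0
```

>>> {"fn": "send_rows", "kwargs": {
  "moves": [
    [0,0,0,0,0,0],
    [0,0,0,0,0,0],
    [0,0,0,0,0,0],
    [0,0,0,0,0,0],
    [0,0,0,0,0,0]
  ],
  "grip": 0
}}

```text
time_s: 21.95
position: [0.4455, -0.202, 0.0067]
tcp_rot: [[1.0, -0.027, 0.001], [-0.027, -1.0, -0.001], [0.001, 0.001, -1.0]]
force: [0.1, 1.2, 6.5]
opening: 0.388
grasp_force: 30.0
```

>>> {"fn": "send_rows", "kwargs": {
  "moves": [
    [0,0,-0.15,0,0,0],
    [0,0,-0.3,0,0,0],
    [0,0,-0.462,0,0,0],
    [0.322,-0.689,-0.462,0,0,-0.028],
    [0.322,-0.689,-0.462,0,0,-0.028],
    [0.322,-0.689,-0.462,0,0,-0.028],
    [0.322,-0.689,-0.462,0,0,-0.028],
    [0.322,-0.689,-0.462,0,0,-0.028],
    [0.322,-0.689,-0.462,0,0,-0.028]
  ]
}}

```text
time_s: 22.85
position: [0.5299, -0.0309, 0.1211]
tcp_rot: [[1.0, 0.019, -0.001], [0.019, -1.0, -0.0], [-0.001, 0.0, -1.0]]
force: [-0.3, 0.7, -0.8]
opening: 0.391
grasp_force: 30.0
```

>>> {"fn": "send_rows", "kwargs": {
  "moves": [
    [0.48,-0.586,0,0,0,-0.028],
    [0.48,-0.586,0,0,0,-0.028],
    [0.48,-0.586,0,0,0,-0.028],
    [0.48,-0.586,0,0,0,-0.028],
    [0.48,-0.586,0,0,0,-0.028],
    [0.48,-0.586,0,0,0,-0.028],
    [0.48,-0.586,0,0,0,-0.028]
  ]
}}

```text
time_s: 23.55
position: [0.6463, 0.1147, 0.1205]
tcp_rot: [[0.998, 0.059, -0.004], [0.059, -0.998, -0.0], [-0.004, 0.0, -1.0]]
force: [-0.2, -0.5, -1.1]
opening: 0.387
grasp_force: 30.0
```

```bash
python3 - <<'E'
from h import *
s,im=held(.006); print(s['opening'])
plan([C(74,-84,40),C(74,-84,16)])
E
```

```text
v0 124.0 end in tool [ 59.38551047   0.14896027 -28.20977264] caddy [132.0864336  -88.17835952] tcp caddy [ 72.60225214 -87.88771951]
rail v [105, 105, 95, 112]
0.38708743942215207
[0.006, -0.016, 0.323, 0.0, 0.002, -0.002] rows 1.6
[0.006, -0.016, 0.419, 0.0, 0.002, -0.002] rows 0.5
```

>>> {"fn": "send_rows", "kwargs": {
  "moves": [
    [0.006,-0.015,0.15,0,0,-0.002],
    [0.006,-0.015,0.3,0,0,-0.002],
    [0.006,-0.015,0.38,0,0,-0.002],
    [0.006,-0.015,0.417,0,0,-0.002],
    [0.006,-0.015,0.417,0,0,-0.002]
  ]
}}

```text
time_s: 24.1
position: [0.6481, 0.119, 0.0177]
tcp_rot: [[0.998, 0.062, -0.002], [0.062, -0.998, -0.0], [-0.002, 0.0, -1.0]]
force: [-0.4, 0.7, 0.8]
opening: 0.39
grasp_force: 30.0
```

>>> {"fn": "send_rows", "kwargs": {
  "moves": [
    [0,0,0,0,0,0],
    [0,0,0,0,0,0],
    [0,0,0,0,0,0]
  ],
  "grip": 0.47
}}

```text
time_s: 24.4
position: [0.6492, 0.1201, 0.0172]
tcp_rot: [[0.998, 0.063, -0.0], [0.063, -0.998, 0.0], [-0.0, -0.0, -1.0]]
force: [0.3, 0.9, 0.7]
opening: 0.465
grasp_force: 0.0
```

>>> {"fn": "send_rows", "kwargs": {
  "moves": [
    [0,0,-0.1,0,0,0],
    [0,0,-0.25,0,0,0],
    [0,0,-0.42,0,0,0],
    [0,0,-0.42,0,0,0],
    [0,0,-0.42,0,0,0]
  ]
}}

```text
time_s: 24.9
position: [0.6499, 0.1206, 0.1235]
tcp_rot: [[0.998, 0.064, 0.003], [0.064, -0.998, 0.0], [0.003, -0.0, -1.0]]
force: [-0.5, 0.0, 0.2]
opening: 0.468
grasp_force: 0.0
```

```bash
python3 - <<'E'
from h import *
print(sleeves()); s=readout.read_state(); print(s['time_s'])
H=(.426,-.072,.12,-27.7)
plan([(.53,.02,.12,-12),'|',H,'|',(.426,-.072,.0045,-27.7),'|',H,'|',C(-73,22,120)])
E
```

```text
[(array([308., 246.]), 425, -72, 77, 31, -27.7), (array([394., 242.]), 433, -334, 77, 34, 25.3), (array([231., 184.]), 612, 170, 144, 49, 89.0), (array([391., 186.]), 602, -329, 79, 34, -8.2)]
24.95
[-0.499, 0.371, 0.008, 0.0, 0.001, 0.174] rows 3.1
-- call
[-0.33, 0.446, 0.0, 0.0, 0.0, 0.174] rows 2.8
-- call
[0.0, 0.0, 0.462, 0.0, 0.0, 0.0] rows 2.3
-- call
[0.0, 0.0, -0.462, 0.0, 0.0, 0.0] rows 2.3
-- call
[-0.293, -1.145, 0.0, 0.0, 0.0, -0.347] rows 5.9
```

>>> {"fn": "send_rows", "kwargs": {
  "moves": [
    [-0.5,0.37,0.008,0,0,0.174],
    [-0.5,0.37,0.008,0,0,0.174],
    [-0.5,0.37,0.008,0,0,0.174],
    [-0.5,0.37,0.008,0,0,0.174],
    [-0.5,0.37,0.008,0,0,0.174],
    [-0.5,0.37,0.008,0,0,0.174]
  ],
  "grip": 0.7
}}

```text
time_s: 25.55
position: [0.5314, 0.0205, 0.1194]
tcp_rot: [[0.978, -0.208, 0.0], [-0.208, -0.978, 0.0], [0.0, -0.0, -1.0]]
force: [-0.5, 0.5, 0.4]
opening: 0.695
grasp_force: 0.0
```

>>> {"fn": "send_rows", "kwargs": {
  "moves": [
    [-0.33,0.446,0,0,0,0.174],
    [-0.33,0.446,0,0,0,0.174],
    [-0.33,0.446,0,0,0,0.174],
    [-0.33,0.446,0,0,0,0.174],
    [-0.33,0.446,0,0,0,0.174],
    [-0.33,0.446,0,0,0,0.174]
  ]
}}

```text
time_s: 26.15
position: [0.4286, -0.0715, 0.12]
tcp_rot: [[0.886, -0.463, 0.002], [-0.463, -0.886, -0.001], [0.002, -0.0, -1.0]]
force: [-0.2, -0.2, -0.2]
opening: 0.701
grasp_force: 0.0
```

```bash
python3 - <<'E'
from h import *
print(sleeves())
plan([(.426,-.072,.0045,-27.7)])
E
```

```text
[(array([394., 242.]), 433, -334, 78, 33, 24.9), (array([391., 186.]), 602, -329, 79, 34, -8.2), (array([226., 176.]), 643, 173, 144, 125, -85.8)]
[-0.007, 0.007, 0.462, 0.0, -0.001, 0.002] rows 2.3
```

>>> {"fn": "send_rows", "kwargs": {
  "moves": [
    [-0.007,0.005,0.2,0,0,0],
    [-0.007,0.005,0.4,0,0,0],
    [-0.007,0.005,0.46,0,0,0],
    [-0.007,0.005,0.46,0,0,0]
  ]
}}

```text
time_s: 26.6
position: [0.4241, -0.0706, 0.0024]
tcp_rot: [[0.887, -0.462, -0.004], [-0.462, -0.887, 0.002], [-0.005, 0.0, -1.0]]
force: [-0.4, 0.4, 0.4]
opening: 0.699
grasp_force: 0.0
```

>>> {"fn": "send_rows", "kwargs": {
  "moves": [
    [0,0,0,0,0,0],
    [0,0,0,0,0,0],
    [0,0,0,0,0,0],
    [0,0,0,0,0,0],
    [0,0,0,0,0,0]
  ],
  "grip": 0
}}

```text
time_s: 27.1
position: [0.4247, -0.0719, 0.0055]
tcp_rot: [[0.886, -0.464, 0.001], [-0.464, -0.886, -0.0], [0.001, -0.0, -1.0]]
force: [1.4, 1.5, 2.8]
opening: 0.392
grasp_force: 30.0
```

>>> {"fn": "send_rows", "kwargs": {
  "moves": [
    [0,0,-0.15,0,0,0],
    [0,0,-0.3,0,0,0],
    [0,0,-0.462,0,0,0],
    [-0.1,-0.6,-0.462,0,0,-0.2],
    [-0.1,-0.6,-0.462,0,0,-0.2],
    [-0.1,-0.6,-0.462,0,0,-0.2],
    [-0.1,-0.6,-0.462,0,0,-0.2],
    [-0.1,-0.6,-0.462,0,0,-0.2],
    [-0.1,-0.6,-0.462,0,0,-0.2]
  ]
}}

```text
time_s: 28.0
position: [0.4709, 0.0719, 0.1203]
tcp_rot: [[0.986, -0.168, -0.002], [-0.168, -0.986, -0.0], [-0.002, 0.0, -1.0]]
force: [-0.9, 0.3, -0.4]
opening: 0.392
grasp_force: 30.0
```

```bash
python3 - <<'E'
from h import *
s,im=held(.006); print(s['opening'])
plan([C(-73,22,120)])
E
```

```text
v0 162.0 end in tool [ 44.70111417   0.26542187 -28.08372325] caddy [ -61.60876571 -130.31488359] tcp caddy [-105.1241343  -119.85695524]
rail v [107, 100, 121, 97]
0.3919425911981885
[-0.006, -0.583, 0.001, 0.0, 0.001, -0.147] rows 2.9
```

```bash
python3 - <<'E'
from h import *
s,im,d=cap('wrist'); save('w3.png',cv2.resize(im[90:320,200:440],None,fx=2.5,fy=2.5))
b=blue(im); print(b[150:175:1,318]//255, im[150:172:2,318].tolist())
for v in range(150,320,5): print(v,round(float(d[v,318]),3),end=' ')
E
```

```text
[0 0 0 0 0 0 0 0 0 0 0 0 1 1 1 1 1 1 1 1 1 1 1 1 1] [[214, 196, 191], [215, 200, 195], [218, 198, 193], [218, 199, 193], [218, 200, 196], [173, 161, 162], [39, 48, 79], [11, 42, 81], [18, 36, 83], [5, 32, 75], [15, 36, 84]]
150 0.282 155 0.281 160 0.285 165 0.153 170 0.141 175 0.136 180 0.137 185 0.136 190 0.137 195 0.138 200 0.138 205 0.139 210 0.14 215 0.139 220 0.14 225 0.141 230 0.141 235 0.141 240 0.143 245 0.083 250 0.083 255 0.082 260 0.081 265 0.081 270 0.083 275 0.083 280 0.147 285 0.147 290 0.148 295 0.148 300 0.148 305 0.149 310 0.072 315 0.07
```

View pics/w3.png

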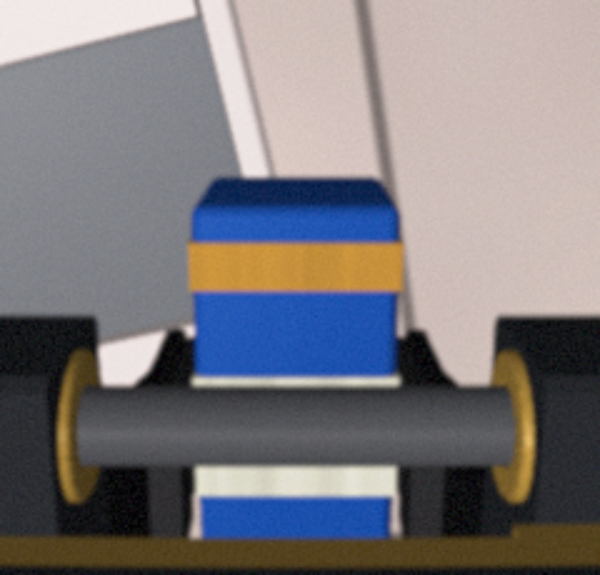

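The crop shows the short sleeve's dark end face, so the true top edge is at full-image v≈173. That puts the end at about 40 mm, and the grasp is centred.

>>> {"fn": "send_rows", "kwargs": {
  "moves": [
    [-0.006,-0.583,0,0,0,-0.147],
    [-0.006,-0.583,0,0,0,-0.147],
    [-0.006,-0.583,0,0,0,-0.147],
    [-0.006,-0.583,0,0,0,-0.147],
    [-0.006,-0.583,0,0,0,-0.147],
    [-0.006,-0.583,0,0,0,-0.147]
  ]
}}

```text
time_s: 28.7
position: [0.4941, 0.2147, 0.1201]
tcp_rot: [[0.998, 0.06, -0.002], [0.06, -0.998, -0.001], [-0.002, 0.0, -1.0]]
force: [0.5, 0.2, -1.1]
opening: 0.384
grasp_force: 30.0
```

```bash
python3 - <<'E'
from h import *
s=readout.read_state();print(s['opening'])
plan([C(-73,22,40),C(-73,22,16)])
E
```

```text
0.3835901589202775
[0.002, -0.003, 0.32, 0.0, 0.002, -0.001] rows 1.6
[0.002, -0.003, 0.416, 0.0, 0.002, -0.001] rows 0.5
```

>>> {"fn": "send_rows", "kwargs": {
  "moves": [
    [0.002,-0.003,0.15,0,0,0],
    [0.002,-0.003,0.3,0,0,0],
    [0.002,-0.003,0.38,0,0,0],
    [0.002,-0.003,0.414,0,0,0],
    [0.002,-0.003,0.414,0,0,0]
  ]
}}

```text
time_s: 29.2
position: [0.4947, 0.2153, 0.017]
tcp_rot: [[0.998, 0.059, -0.002], [0.059, -0.998, -0.0], [-0.003, 0.0, -1.0]]
force: [0.8, 0.6, 0.4]
opening: 0.388
grasp_force: 30.0
```

>>> {"fn": "send_rows", "kwargs": {
  "moves": [
    [0,0,0,0,0,0],
    [0,0,0,0,0,0],
    [0,0,0,0,0,0]
  ],
  "grip": 0.5
}}

```text
time_s: 29.5
position: [0.4955, 0.2169, 0.0174]
tcp_rot: [[0.998, 0.061, 0.0], [0.061, -0.998, 0.0], [0.0, -0.0, -1.0]]
force: [0.9, -0.1, -0.4]
opening: 0.488
grasp_force: 0.0
```

>>> {"fn": "send_rows", "kwargs": {
  "moves": [
    [0,0,-0.1,0,0,0],
    [0,0,-0.25,0,0,0],
    [0,0,-0.42,0,0,0],
    [0,0,-0.42,0,0,0],
    [0,0,-0.42,0,0,0]
  ]
}}

```text
time_s: 30.0
position: [0.4958, 0.2175, 0.1232]
tcp_rot: [[0.998, 0.062, 0.002], [0.062, -0.998, 0.001], [0.002, -0.001, -1.0]]
force: [-0.6, -0.1, -0.5]
opening: 0.499
grasp_force: 0.0
```

```bash
python3 - <<'E'
from h import *
print(sleeves()); s=readout.read_state(); print(s['time_s'])
H=(.6025,-.3295,.12,-8.5)
plan([(.54,.0,.12,-1),'|',(.58,-.2,.12,-5),'|',H,'|',(.6025,-.3295,.0045,-8.5),'|',H,(.58,-.15,.12,-5),'|',(.53,.05,.12,0),'|',C(-73,-31,120)])
E
```

```text
[(array([394., 242.]), 433, -334, 78, 33, 24.9), (array([391., 186.]), 602, -330, 79, 34, -10.5), (array([226., 176.]), 643, 173, 144, 125, -85.9)]
30.05
[0.127, 0.879, 0.008, 0.0, 0.001, 0.051] rows 4.4
-- call
[0.174, 0.797, 0.0, 0.0, 0.0, 0.044] rows 4.1
-- call
[0.135, 0.508, 0.0, 0.0, 0.0, 0.039] rows 2.6
-- call
[0.0, 0.0, 0.462, 0.0, 0.0, 0.0] rows 2.3
-- call
[0.0, 0.0, -0.462, 0.0, 0.0, 0.0] rows 2.3
[-0.195, -0.697, -0.462, 0.0, 0.0, -0.039] rows 3.6
-- call
[-0.269, -0.78, 0.0, 0.0, 0.0, -0.056] rows 4.1
-- call
[-0.13, -0.45, 0.0, 0.0, 0.0, -0.039] rows 2.3
```

>>> {"fn": "send_rows", "kwargs": {
  "moves": [
    [0.127,0.879,0,0,0,0.05],
    [0.127,0.879,0,0,0,0.05],
    [0.127,0.879,0,0,0,0.05],
    [0.127,0.879,0,0,0,0.05],
    [0.127,0.879,0,0,0,0.05],
    [0.127,0.879,0,0,0,0.05]
  ],
  "grip": 0.7
}}

```text
time_s: 30.65
position: [0.5406, -0.0033, 0.1201]
tcp_rot: [[1.0, -0.021, -0.003], [-0.021, -1.0, 0.0], [-0.003, -0.0, -1.0]]
force: [1.0, -0.3, 1.0]
opening: 0.697
grasp_force: 0.0
```

>>> {"fn": "send_rows", "kwargs": {
  "moves": [
    [0.174,0.797,0,0,0,0.045],
    [0.174,0.797,0,0,0,0.045],
    [0.174,0.797,0,0,0,0.045],
    [0.174,0.797,0,0,0,0.045],
    [0.174,0.797,0,0,0,0.045],
    [0.174,0.797,0,0,0,0.045]
  ]
}}

```text
time_s: 31.25
position: [0.5799, -0.1998, 0.1202]
tcp_rot: [[0.996, -0.089, -0.003], [-0.089, -0.996, 0.002], [-0.004, -0.002, -1.0]]
force: [-0.3, 0.6, -0.5]
opening: 0.701
grasp_force: 0.0
```

>>> {"fn": "send_rows", "kwargs": {
  "moves": [
    [0.135,0.508,0,0,0,0.045],
    [0.135,0.508,0,0,0,0.045],
    [0.135,0.508,0,0,0,0.045],
    [0.135,0.508,0,0,0,0.045],
    [0.135,0.508,0,0,0,0.045]
  ]
}}

```text
time_s: 31.75
position: [0.6025, -0.3265, 0.1204]
tcp_rot: [[0.988, -0.156, -0.004], [-0.156, -0.988, 0.004], [-0.004, -0.003, -1.0]]
force: [0.1, 0.3, 0.2]
opening: 0.699
grasp_force: 0.0
```

```bash
python3 - <<'E'
from h import *
s,im,d=cap('top'); print(sleeves('top',s,im)); print('shaker',bydepth('top',s,[(460,218),(455,220),(448,221)],d), onplane('top',s,[(460,219)],.14))
plan([(.6025,-.3295,.0045,-8.8)])
E
```

```text
[(array([213., 225.]), 495, 216, 80, 37, 4.1), (array([226., 176.]), 643, 173, 144, 125, -85.9)]
shaker [[ 0.49859274 -0.49752411  0.14206039]
 [ 0.49332648 -0.48426566  0.13968493]
 [ 0.49159694 -0.4759161   0.10352623]] [[ 0.49586259 -0.49808679  0.14      ]]
[0.004, 0.016, 0.464, -0.002, 0.003, -0.001] rows 2.3
```

>>> {"fn": "send_rows", "kwargs": {
  "moves": [
    [0.003,0.014,0.2,-0.002,0.002,0],
    [0.003,0.014,0.4,-0.002,0.002,0],
    [0.003,0.014,0.462,-0.002,0.002,0],
    [0.003,0.014,0.462,-0.002,0.002,0]
  ]
}}

```text
time_s: 32.2
position: [0.6019, -0.3293, 0.0041]
tcp_rot: [[0.988, -0.155, -0.003], [-0.155, -0.988, 0.001], [-0.003, -0.0, -1.0]]
force: [0.5, -0.2, -0.1]
opening: 0.696
grasp_force: 0.0
```

>>> {"fn": "send_rows", "kwargs": {
  "moves": [
    [0,0,0,0,0,0],
    [0,0,0,0,0,0],
    [0,0,0,0,0,0],
    [0,0,0,0,0,0],
    [0,0,0,0,0,0]
  ],
  "grip": 0
}}

```text
time_s: 32.7
position: [0.6039, -0.3331, 0.0073]
tcp_rot: [[0.988, -0.157, 0.003], [-0.157, -0.988, -0.004], [0.004, 0.003, -1.0]]
force: [-0.5, 1.2, 3.3]
opening: 0.387
grasp_force: 30.0
```

>>> {"fn": "send_rows", "kwargs": {
  "moves": [
    [0,0,-0.15,0,0,0],
    [0,0,-0.3,0,0,0],
    [0,0,-0.462,0,0,0],
    [-0.195,-0.697,-0.462,0,0,-0.04],
    [-0.195,-0.697,-0.462,0,0,-0.04],
    [-0.195,-0.697,-0.462,0,0,-0.04],
    [-0.195,-0.697,-0.462,0,0,-0.04],
    [-0.195,-0.697,-0.462,0,0,-0.04]
  ]
}}

```text
time_s: 33.5
position: [0.5804, -0.1478, 0.1209]
tcp_rot: [[0.996, -0.09, -0.002], [-0.09, -0.996, -0.001], [-0.002, 0.001, -1.0]]
force: [0.0, -0.6, -0.3]
opening: 0.389
grasp_force: 30.0
```

>>> {"fn": "send_rows", "kwargs": {
  "moves": [
    [-0.269,-0.78,0,0,0,-0.056],
    [-0.269,-0.78,0,0,0,-0.056],
    [-0.269,-0.78,0,0,0,-0.056],
    [-0.269,-0.78,0,0,0,-0.056],
    [-0.269,-0.78,0,0,0,-0.056],
    [-0.269,-0.78,0,0,0,-0.056]
  ]
}}

```text
time_s: 34.1
position: [0.5341, 0.0485, 0.1205]
tcp_rot: [[1.0, -0.004, 0.003], [-0.004, -1.0, -0.004], [0.003, 0.004, -1.0]]
force: [0.5, -0.5, -0.7]
opening: 0.381
grasp_force: 30.0
```

>>> {"fn": "send_rows", "kwargs": {
  "moves": [
    [-0.13,-0.45,0,0,0,-0.039],
    [-0.13,-0.45,0,0,0,-0.039],
    [-0.13,-0.45,0,0,0,-0.039],
    [-0.13,-0.45,0,0,0,-0.039],
    [-0.13,-0.45,0,0,0,-0.039]
  ]
}}

```text
time_s: 34.6
position: [0.5039, 0.1589, 0.12]
tcp_rot: [[0.999, 0.054, 0.004], [0.054, -0.999, -0.004], [0.004, 0.004, -1.0]]
force: [-0.4, -0.5, -0.3]
opening: 0.39
grasp_force: 30.0
```

```bash
python3 - <<'E'
from h import *
s,im=held(.006); print(s['opening'],im[155:185:2,318,2].tolist())
plan([C(-73,-31,40),C(-73,-31,16)])
E
```

```text
v0 11.0 end in tool [ 99.89970193   0.17801368 -27.64056112] caddy [ 32.96900847 -35.85930525] tcp caddy [-66.82740558 -35.04782633]
rail v [103, 102, 101, 102]
0.389541813823511 [135, 132, 128, 130, 103, 87, 92, 91, 90, 98, 137, 168, 176, 180, 184]
[-0.026, -0.019, 0.32, 0.003, -0.002, -0.005] rows 1.6
[-0.026, -0.019, 0.416, 0.003, -0.002, -0.005] rows 0.5
```

>>> {"fn": "send_rows", "kwargs": {
  "moves": [
    [-0.024,-0.018,0,0,0,-0.005],
    [-0.024,-0.018,0,0,0,-0.005],
    [-0.024,-0.018,0.15,0,0,-0.005],
    [-0.024,-0.018,0.25,0,0,-0.005],
    [-0.024,-0.018,0.25,0,0,-0.005]
  ]
}}

```text
time_s: 35.15
position: [0.4937, 0.1634, 0.0548]
tcp_rot: [[0.998, 0.061, -0.005], [0.061, -0.998, -0.004], [-0.005, 0.004, -1.0]]
force: [-0.2, 0.1, -0.7]
opening: 0.386
grasp_force: 30.0
```

```bash
python3 - <<'E'
from h import *
s=readout.read_state(); print(s['opening'],CR.T@(np.array(s['position'])[:2]-CO)*1e3)
plan([C(-73,-31,16)])
E
```

```text
0.3859023499927821 [-76.74101355 -29.98646591]
[0.016, 0.003, 0.155, 0.003, 0.003, 0.0] rows 0.8
```

>>> {"fn": "send_rows", "kwargs": {
  "moves": [
    [0.008,0,0,0,0,0],
    [0.008,0,0,0,0,0],
    [0.008,0,0,0,0,0]
  ]
}}

```text
time_s: 35.45
position: [0.4993, 0.1645, 0.0587]
tcp_rot: [[0.998, 0.062, 0.005], [0.062, -0.998, -0.003], [0.005, 0.003, -1.0]]
force: [0.6, 0.0, -0.3]
opening: 0.387
grasp_force: 30.0
```

```bash
python3 - <<'E'
from h import *
s=readout.read_state(); print(s['opening'],CR.T@(np.array(s['position'])[:2]-CO)*1e3)
plan([C(-73,-31,16)])
H=(.433,-.334,.12,25)
plan([(.49,-.05,.12,12),'|',(.45,-.22,.12,20),'|',H,'|',(.433,-.334,.0045,25)],C(-73,-31,120))
E
```

```text
0.38677458283170596 [-71.11172455 -29.20022147]
[-0.008, 0.007, 0.171, 0.002, -0.003, 0.001] rows 0.9
[-0.082, 0.847, 0.0, 0.0, 0.0, -0.094] rows 4.3
-- call
[-0.298, 0.632, 0.0, 0.0, 0.0, -0.089] rows 3.5
-- call
[-0.22, 0.405, 0.0, 0.0, 0.0, -0.056] rows 2.3
-- call
[0.0, 0.0, 0.462, 0.0, 0.0, 0.0] rows 2.3
```

>>> {"fn": "send_rows", "kwargs": {
  "moves": [
    [-0.006,0.005,0.08,0,0,0],
    [-0.006,0.005,0.16,0,0,0],
    [-0.006,0.005,0.17,0,0,0],
    [-0.006,0.005,0.17,0,0,0]
  ]
}}

```text
time_s: 35.85
position: [0.498, 0.1631, 0.0164]
tcp_rot: [[0.998, 0.062, 0.005], [0.062, -0.998, -0.003], [0.005, 0.003, -1.0]]
force: [-0.8, -0.1, 3.2]
opening: 0.383
grasp_force: 30.0
```

>>> {"fn": "send_rows", "kwargs": {
  "moves": [
    [0,0,0,0,0,0],
    [0,0,0,0,0,0],
    [0,0,0,0,0,0]
  ],
  "grip": 0.47
}}

```text
time_s: 36.15
position: [0.4969, 0.163, 0.0152]
tcp_rot: [[0.998, 0.062, 0.002], [0.062, -0.998, -0.003], [0.002, 0.004, -1.0]]
force: [-0.6, 0.2, 0.6]
opening: 0.462
grasp_force: 0.0
```

>>> {"fn": "send_rows", "kwargs": {
  "moves": [
    [0,0,-0.1,0,0,0],
    [0,0,-0.25,0,0,0],
    [0,0,-0.42,0,0,0],
    [0,0,-0.42,0,0,0],
    [0,0,-0.42,0,0,0]
  ]
}}

```text
time_s: 36.65
position: [0.4971, 0.1635, 0.1209]
tcp_rot: [[0.998, 0.062, 0.004], [0.062, -0.998, -0.003], [0.004, 0.003, -1.0]]
force: [-0.2, -0.1, -0.5]
opening: 0.47
grasp_force: 0.0
```

>>> {"fn": "send_rows", "kwargs": {
  "moves": [
    [-0.08,0.847,0,0,0,-0.094],
    [-0.08,0.847,0,0,0,-0.094],
    [-0.08,0.847,0,0,0,-0.094],
    [-0.08,0.847,0,0,0,-0.094],
    [-0.08,0.847,0,0,0,-0.094],
    [-0.08,0.847,0,0,0,-0.094],
    [-0.08,0.847,0,0,0,-0.094]
  ],
  "grip": 0.7
}}

```text
time_s: 37.35
position: [0.4886, -0.0489, 0.1193]
tcp_rot: [[0.978, 0.207, -0.001], [0.207, -0.978, -0.002], [-0.002, 0.002, -1.0]]
force: [-0.6, 0.7, -0.1]
opening: 0.7
grasp_force: 0.0
```

>>> {"fn": "send_rows", "kwargs": {
  "moves": [
    [-0.298,0.632,0,0,0,-0.089],
    [-0.298,0.632,0,0,0,-0.089],
    [-0.298,0.632,0,0,0,-0.089],
    [-0.298,0.632,0,0,0,-0.089],
    [-0.298,0.632,0,0,0,-0.089],
    [-0.298,0.632,0,0,0,-0.089]
  ]
}}

```text
time_s: 37.95
position: [0.4495, -0.2178, 0.1205]
tcp_rot: [[0.939, 0.343, 0.0], [0.343, -0.939, -0.002], [-0.0, 0.002, -1.0]]
force: [-0.0, -0.7, 0.2]
opening: 0.703
grasp_force: 0.0
```

```bash
python3 - <<'E'
from h import *
print(sleeves())
H=(.433,-.334,.12,25)
plan([H])
plan([(.46,-.17,.12,18),'|',(.49,0.01,.12,8),'|',C(-73,-84,120)],H)
E
```

```text
[(array([221., 224.]), 496, 189, 91, 80, -87.7), (array([226., 176.]), 643, 172, 144, 125, -85.9)]
[-0.223, 0.416, 0.003, 0.001, 0.0, -0.054] rows 2.4
[0.375, -0.549, 0.0, 0.0, 0.0, 0.078] rows 3.3
-- call
[0.337, -0.648, 0.0, 0.0, 0.0, 0.111] rows 3.6
-- call
[0.098, -0.389, 0.0, 0.0, 0.0, 0.05] rows 2.0
```

>>> {"fn": "send_rows", "kwargs": {
  "moves": [
    [-0.223,0.416,0,0,0,-0.056],
    [-0.223,0.416,0,0,0,-0.056],
    [-0.223,0.416,0,0,0,-0.056],
    [-0.223,0.416,0,0,0,-0.056],
    [-0.223,0.416,0,0,0,-0.056]
  ]
}}

```text
time_s: 38.5
position: [0.4329, -0.3335, 0.1209]
tcp_rot: [[0.905, 0.425, 0.0], [0.425, -0.905, -0.001], [-0.0, 0.001, -1.0]]
force: [-0.7, 0.1, -0.3]
opening: 0.699
grasp_force: 0.0
```

```bash
python3 - <<'E'
from h import *
s,im,d=cap('wrist'); save('w4.png',im[60:340,140:500]); m=blue(im)[:240]; v,u=np.nonzero(m)
P=bydepth('wrist',s,np.c_[u,v],d); k=(P[:,2]>.028)&(P[:,2]<.042); P=P[k]
T=np.array(s['tcp_rot']); e=(P-np.array(s['position']))@T*1e3; print(np.percentile(e,[1,50,99],axis=0))
plan([(.433,-.334,.0045,25)])
E
```

```text
[[-25.2877874  -13.54370891  85.81557913]
 [ 15.011607     2.15683714  87.40798984]
 [ 39.39833069  18.31971299  89.24344388]]
[-0.001, 0.003, 0.466, 0.0, 0.0, 0.002] rows 2.3
```

View pics/w4.png

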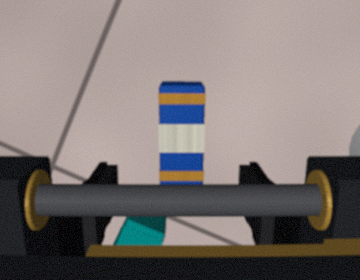

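The crop shows the last short sleeve squarely between the open fingers at crop (182,135), with the turquoise block behind it at (140,232) and clear.

>>> {"fn": "send_rows", "kwargs": {
  "moves": [
    [0,0.006,0.2,0,0,0],
    [0,0.006,0.4,0,0,0],
    [0,0.006,0.464,0,0,0],
    [0,0.006,0.464,0,0,0]
  ]
}}

```text
time_s: 38.95
position: [0.4329, -0.3339, 0.003]
tcp_rot: [[0.905, 0.426, -0.003], [0.426, -0.905, 0.002], [-0.001, -0.003, -1.0]]
force: [0.1, 0.3, -0.6]
opening: 0.705
grasp_force: 0.0
```

>>> {"fn": "send_rows", "kwargs": {
  "moves": [
    [0,0,0,0,0,0],
    [0,0,0,0,0,0],
    [0,0,0,0,0,0],
    [0,0,0,0,0,0],
    [0,0,0,0,0,0]
  ],
  "grip": 0
}}

```text
time_s: 39.45
position: [0.4341, -0.3379, 0.0064]
tcp_rot: [[0.906, 0.424, 0.003], [0.424, -0.906, -0.004], [0.001, 0.005, -1.0]]
force: [-0.3, 0.1, 4.6]
opening: 0.392
grasp_force: 30.0
```

>>> {"fn": "send_rows", "kwargs": {
  "moves": [
    [0,0,-0.15,0,0,0],
    [0,0,-0.3,0,0,0],
    [0,0,-0.462,0,0,0],
    [0.375,-0.549,-0.462,0,0,0.078],
    [0.375,-0.549,-0.462,0,0,0.078],
    [0.375,-0.549,-0.462,0,0,0.078],
    [0.375,-0.549,-0.462,0,0,0.078],
    [0.375,-0.549,-0.462,0,0,0.078]
  ]
}}

```text
time_s: 40.25
position: [0.4598, -0.1705, 0.1206]
tcp_rot: [[0.95, 0.314, 0.001], [0.314, -0.95, -0.002], [-0.0, 0.002, -1.0]]
force: [0.1, 0.1, -0.2]
opening: 0.386
grasp_force: 30.0
```

>>> {"fn": "send_rows", "kwargs": {
  "moves": [
    [0.337,-0.648,0,0,0,0.111],
    [0.337,-0.648,0,0,0,0.111],
    [0.337,-0.648,0,0,0,0.111],
    [0.337,-0.648,0,0,0,0.111],
    [0.337,-0.648,0,0,0,0.111],
    [0.337,-0.648,0,0,0,0.111]
  ]
}}

```text
time_s: 40.85
position: [0.491, 0.0064, 0.1199]
tcp_rot: [[0.99, 0.142, 0.003], [0.142, -0.99, -0.004], [0.002, 0.005, -1.0]]
force: [-0.3, -0.4, 0.1]
opening: 0.387
grasp_force: 30.0
```

>>> {"fn": "send_rows", "kwargs": {
  "moves": [
    [0.098,-0.389,0,0,0,0.05],
    [0.098,-0.389,0,0,0,0.05],
    [0.098,-0.389,0,0,0,0.05],
    [0.098,-0.389,0,0,0,0.05],
    [0.098,-0.389,0,0,0,0.05],
    [0.098,-0.389,0,0,0,0.05]
  ]
}}

```text
time_s: 41.45
position: [0.5012, 0.1044, 0.1195]
tcp_rot: [[0.998, 0.059, 0.002], [0.059, -0.998, -0.004], [0.001, 0.004, -1.0]]
force: [-0.1, -0.2, -0.7]
opening: 0.39
grasp_force: 30.0
```

```bash
python3 - <<'E'
from h import *
s,im,d=cap('wrist'); print(s['opening'],im[155:185:2,318,2].tolist())
plan([C(-73,-84,60),C(-73,-84,16)])
E
```

```text
0.3903566469871826 [135, 137, 128, 101, 89, 94, 92, 93, 107, 151, 169, 184, 185, 183, 183]
[-0.001, -0.021, 0.238, 0.002, -0.001, -0.001] rows 1.2
[-0.001, -0.022, 0.414, 0.002, -0.001, -0.001] rows 0.9
```

>>> {"fn": "send_rows", "kwargs": {
  "moves": [
    [0,-0.02,0.12,0,0,0],
    [0,-0.02,0.24,0,0,0],
    [0,-0.02,0.24,0,0,0],
    [0,-0.02,0.33,0,0,0],
    [0,-0.02,0.413,0,0,0],
    [0,-0.02,0.413,0,0,0]
  ]
}}

```text
time_s: 42.1
position: [0.5016, 0.1103, 0.0163]
tcp_rot: [[0.998, 0.061, 0.002], [0.061, -0.998, -0.003], [0.002, 0.004, -1.0]]
force: [-0.0, -0.1, -0.4]
opening: 0.388
grasp_force: 30.0
```

>>> {"fn": "send_rows", "kwargs": {
  "moves": [
    [0,0,0,0,0,0],
    [0,0,0,0,0,0],
    [0,0,0,0,0,0]
  ],
  "grip": 0.47
}}

```text
time_s: 42.4
position: [0.5014, 0.1109, 0.0172]
tcp_rot: [[0.998, 0.062, 0.003], [0.062, -0.998, -0.003], [0.003, 0.004, -1.0]]
force: [0.1, -0.1, 0.1]
opening: 0.465
grasp_force: 0.0
```

>>> {"fn": "send_rows", "kwargs": {
  "moves": [
    [0,0,-0.1,0,0,0],
    [0,0,-0.25,0,0,0],
    [0,0,-0.42,0,0,0],
    [0,0,-0.42,0,0,0]
  ]
}}

```text
time_s: 42.8
position: [0.5045, 0.1116, 0.1266]
tcp_rot: [[0.998, 0.062, 0.014], [0.063, -0.998, -0.003], [0.014, 0.004, -1.0]]
force: [0.6, 0.6, 0.8]
opening: 0.468
grasp_force: 0.0
```

>>> {"fn": "send_rows", "kwargs": {
  "moves": [
    [0,0.9,-0.6,0,0,0],
    [0,0.9,-0.6,0,0,0],
    [0,0.9,-0.6,0,0,0],
    [0,0.9,-0.6,0,0,0],
    [0,0.9,-0.6,0,0,0],
    [0,0.9,-0.6,0,0,0],
    [0,0.9,-0.6,0,0,0]
  ],
  "grip": 0
}}

```text
time_s: 43.5
position: [0.5156, -0.1156, 0.2739]
tcp_rot: [[0.998, 0.058, 0.007], [0.058, -0.998, -0.006], [0.006, 0.006, -1.0]]
force: [0.3, -0.3, -0.8]
opening: 0.015
grasp_force: 0.0
```

```bash
python3 - <<'E'
from h import *
s,im,d=cap('top');save('t3.png',cv2.resize(im[130:290,150:470],None,fx=2.5,fy=2.5,interpolation=cv2.INTER_CUBIC)); print(s['time_s'],s['position'])
m=cv2.morphologyEx(blue(im),cv2.MORPH_CLOSE,np.ones((7,1)));v,u=np.nonzero(blue(im))
P=bydepth('top',s,np.c_[u,v],d); c=np.c_[(P[:,:2]-CO)@CR*1e3,P[:,2]*1e3]
for x0 in(74,-73):
  for y0 in(22,-31,-84):
    k=(abs(c[:,0]-x0)<73)&(abs(c[:,1]-y0)<26); q=c[k]; print(x0,y0,k.sum(),np.percentile(q,[2,50,98],axis=0).round().tolist())
E
```

```text
43.5 [ 0.51563354 -0.11556614  0.27390191]
74 22 302 [[15.0, 6.0, 22.0], [61.0, 21.0, 46.0], [131.0, 38.0, 52.0]]
74 -31 291 [[12.0, -49.0, 26.0], [58.0, -33.0, 46.0], [128.0, -16.0, 53.0]]
74 -84 287 [[13.0, -101.0, 24.0], [59.0, -85.0, 46.0], [131.0, -68.0, 52.0]]
-73 22 136 [[-112.0, 4.0, 13.0], [-85.0, 21.0, 46.0], [-34.0, 38.0, 52.0]]
-73 -31 125 [[-113.0, -48.0, 17.0], [-61.0, -32.0, 46.0], [-35.0, -16.0, 51.0]]
-73 -84 131 [[-112.0, -101.0, 19.0], [-60.0, -84.0, 46.0], [-34.0, -68.0, 53.0]]
```

View pics/t3.png

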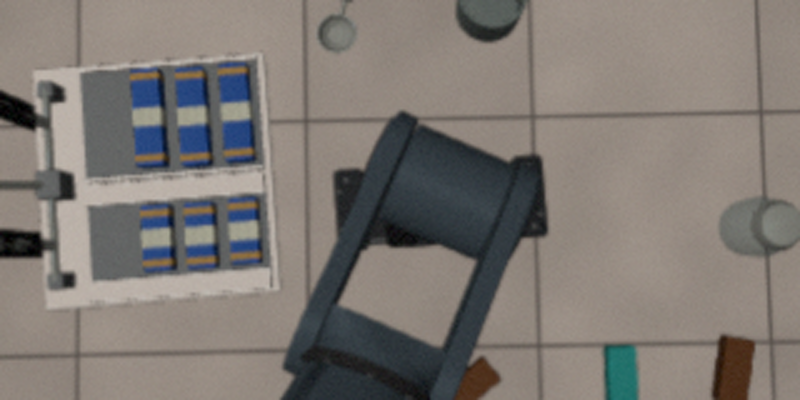

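All six sleeves lie flat in their rows: crop (148,118), (192,117) and (236,115) in the long row, (157,238), (200,236) and (244,233) in the short row, tops at 46 mm. Next I lower the lever.

```bash
python3 - <<'E'
from h import *
plan([C(-5,-90,340),'|',C(-5,100,340),'|',C(-5,240,340),'|',C(-5,240,100),'|',C(-5,222,100),C(-5,204,112),C(-5,190,118),C(-5,166,123),C(-5,142,121),C(-5,121,115),C(-5,112,111)])
E
```

```text
[0.272, -0.869, -0.273, 0.002, -0.002, -0.001] rows 4.8
-- call
[0.0, -0.76, 0.0, 0.0, 0.0, 0.0] rows 3.8
-- call
[0.0, -0.56, 0.0, 0.0, 0.0, 0.0] rows 2.8
-- call
[0.0, 0.0, 0.96, 0.0, 0.0, 0.0] rows 4.8
-- call
[0.0, 0.072, 0.0, 0.0, 0.0, 0.0] rows 0.4
[0.0, 0.144, -0.048, 0.0, 0.0, 0.0] rows 0.4
[0.0, 0.2, -0.072, 0.0, 0.0, 0.0] rows 0.3
[0.0, 0.296, -0.092, 0.0, 0.0, 0.0] rows 0.5
[0.0, 0.392, -0.084, 0.0, 0.0, 0.0] rows 0.5
[0.0, 0.476, -0.06, 0.0, 0.0, 0.0] rows 0.4
[0.0, 0.512, -0.044, 0.0, 0.0, 0.0] rows 0.2
```

>>> {"fn": "send_rows", "kwargs": {
  "moves": [
    [0.272,-0.869,-0.273,0.002,-0.002,0],
    [0.272,-0.869,-0.273,0.002,-0.002,0],
    [0.272,-0.869,-0.273,0.002,-0.002,0],
    [0.272,-0.869,-0.273,0.002,-0.002,0],
    [0.272,-0.869,-0.273,0.002,-0.002,0],
    [0.272,-0.869,-0.273,0.002,-0.002,0],
    [0.272,-0.869,-0.273,0.002,-0.002,0]
  ]
}}

```text
time_s: 44.25
position: [0.5668, 0.1108, 0.3379]
tcp_rot: [[0.998, 0.066, -0.005], [0.066, -0.998, -0.001], [-0.005, 0.0, -1.0]]
force: [-0.4, -0.1, -0.1]
opening: 0.004
grasp_force: 0.0
```

>>> {"fn": "send_rows", "kwargs": {
  "moves": [
    [0,-0.76,0,0,0,0],
    [0,-0.76,0,0,0,0],
    [0,-0.76,0,0,0,0],
    [0,-0.76,0,0,0,0],
    [0,-0.76,0,0,0,0],
    [0,-0.76,0,0,0,0]
  ]
}}

```text
time_s: 44.85
position: [0.5556, 0.2978, 0.3378]
tcp_rot: [[0.998, 0.063, -0.005], [0.063, -0.998, -0.003], [-0.005, 0.002, -1.0]]
force: [-0.4, 0.2, -1.1]
opening: 0.007
grasp_force: 0.0
```

>>> {"fn": "send_rows", "kwargs": {
  "moves": [
    [0,-0.56,0,0,0,0],
    [0,-0.56,0,0,0,0],
    [0,-0.56,0,0,0,0],
    [0,-0.56,0,0,0,0],
    [0,-0.56,0,0,0,0]
  ]
}}

```text
time_s: 45.35
position: [0.5482, 0.4364, 0.3383]
tcp_rot: [[0.998, 0.061, -0.003], [0.061, -0.998, -0.003], [-0.003, 0.003, -1.0]]
force: [-0.3, -0.9, -0.1]
opening: 0.009
grasp_force: 0.0
```

```bash
python3 - <<'E'
from h import *
plan([C(-5,240,340),C(-5,240,180),C(-5,240,100)])
E
```

```text
[0.003, -0.003, -0.007, 0.002, 0.002, 0.0] rows 0.0
[0.005, -0.005, 0.633, 0.002, 0.002, 0.0] rows 3.2
[0.006, -0.006, 0.953, 0.002, 0.002, 0.0] rows 1.6
```

>>> {"fn": "send_rows", "kwargs": {
  "moves": [
    [0.005,-0.005,0.15,0,0,0],
    [0.005,-0.005,0.3,0,0,0],
    [0.005,-0.005,0.45,0,0,0],
    [0.005,-0.005,0.55,0,0,0],
    [0.005,-0.005,0.55,0,0,0]
  ]
}}

```text
time_s: 45.85
position: [0.5471, 0.4345, 0.1971]
tcp_rot: [[0.998, 0.059, -0.011], [0.059, -0.998, -0.007], [-0.011, 0.006, -1.0]]
force: [-0.2, -0.0, 0.2]
opening: 0.007
grasp_force: 0.0
```

```bash
python3 - <<'E'
from h import *
s,im,d=cap('side'); u,v=np.meshgrid(np.arange(200,500,2),np.arange(0,400,2)); uv=np.c_[u.ravel(),v.ravel()]
P=bydepth('side',s,uv,d); c=np.c_[(P[:,:2]-CO)@CR*1e3,P[:,2]*1e3]; print(s['position'],s['joint_positions'])
k=(c[:,2]>60)&(np.abs(c[:,0]+73)<45)&(c[:,1]>90)&(c[:,1]<260)
for y in range(100,260,20):
    q=c[k&(abs(c[:,1]-y)<10)]; print(y,len(q),np.histogram(q[:,2],bins=range(60,760,50))[0] if len(q) else '')
save('s5.png',im)
E
```

```text
[0.54706652 0.43452817 0.19714733] [ 2.93318739e+01  3.78571546e+01  7.12217976e+01 -3.35555588e-02
  7.16616211e+01  1.15973119e+02]
100 0 
120 0 
140 565 [ 80 104 117 133 107   0   0   0   0   0  24   0   0]
160 504 [  0   0   0   0  12   0   0   0   0 222 270   0   0]
180 434 [  0   0   0   0   2   0   0   0   0 250 182   0   0]
200 135 [  0   0   0   0   2   0   0   0   0   0 133   0   0]
220 64 [ 0  0  0  0 18  0  1  0  0  0 45  0  0]
240 421 [  0   0   0   0  40   3  35  17  41 163 122   0   0]
```

View pics/s5.png

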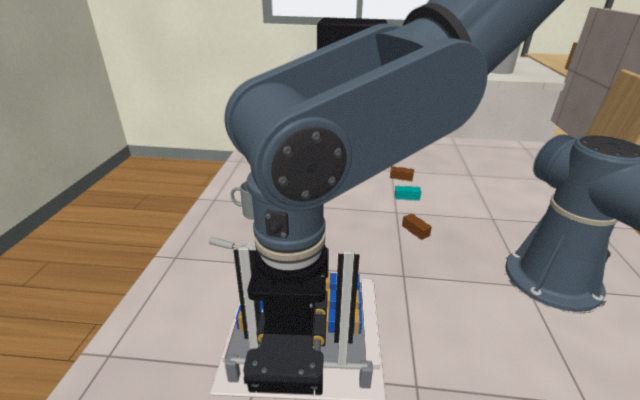

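The side view and depth show the forearm more than 200 mm above the upright feet, whose tips are at about (242,250) and (350,255). The descent to the knob is safe.

>>> {"fn": "send_rows", "kwargs": {
  "moves": [
    [0,0,0.15,0,0.005,0],
    [0,0,0.3,0,0.005,0],
    [0,0,0.39,0,0.005,0],
    [0,0,0.39,0,0.005,0]
  ]
}}

```text
time_s: 46.3
position: [0.5482, 0.4372, 0.103]
tcp_rot: [[0.998, 0.061, 0.003], [0.061, -0.998, -0.003], [0.002, 0.003, -1.0]]
force: [-0.7, -0.1, 0.2]
opening: 0.008
grasp_force: 0.0
```

>>> {"fn": "send_rows", "kwargs": {
  "moves": [
    [0,0.04,0,0,0,0],
    [0,0.072,0,0,0,0],
    [0,0.108,-0.024,0,0,0],
    [0,0.144,-0.048,0,0,0],
    [0,0.172,-0.06,0,0,0],
    [0,0.2,-0.072,0,0,0],
    [0,0.248,-0.084,0,0,0],
    [0,0.296,-0.092,0,0,0]
  ]
}}

```text
time_s: 47.1
position: [0.5548, 0.3657, 0.1304]
tcp_rot: [[0.998, 0.063, 0.011], [0.063, -0.998, 0.003], [0.011, -0.002, -1.0]]
force: [-0.3, 1.8, 2.6]
opening: 0.01
grasp_force: 1.2
```

```bash
python3 - <<'E'
from h import *
s=readout.read_state(); print(CR.T@(np.array(s['position'])[:2]-CO)*1e3,s['position'][2])
plan([C(-5,142,120),C(-5,121,114),C(-5,110,110)])
try: knob()
except Exception as e: print(e)
E
```

```text
[ -3.47763411 168.21485403] 0.13038019450288807
[-0.007, 0.105, 0.041, -0.001, -0.007, 0.001] rows 0.6
[-0.007, 0.189, 0.065, -0.001, -0.007, 0.001] rows 0.4
[-0.007, 0.233, 0.081, -0.001, -0.007, 0.001] rows 0.2
top 49 157.53061224489795 202.0408163265306
side few 0
knob(plane) [3.31428570e-14 1.49154097e+02] 136.3321152123349 a 0.8992600336734055
```

>>> {"fn": "send_rows", "kwargs": {
  "moves": [
    [0,0.03,0.03,0,-0.006,0],
    [0,0.07,0.042,0,-0.006,0],
    [0,0.105,0.045,0,-0.006,0],
    [0,0.15,0.056,0,-0.006,0],
    [0,0.189,0.07,0,-0.006,0],
    [0,0.21,0.078,0,-0.006,0],
    [0,0.233,0.084,0,-0.006,0],
    [0,0.233,0.084,0,-0.006,0]
  ]
}}

```text
time_s: 48.0
position: [0.557, 0.3061, 0.1062]
tcp_rot: [[0.998, 0.062, -0.004], [0.062, -0.998, -0.002], [-0.004, 0.002, -1.0]]
force: [-0.2, 0.5, 0.7]
opening: 0.007
grasp_force: 0.0
```

```bash
python3 - <<'E'
from h import *
s=readout.read_state(); print(CR.T@(np.array(s['position'])[:2]-CO)*1e3,s['position'][2])
plan([C(-5,104,108)])
knob()
E
```

```text
[ -4.90641396 108.62068715] 0.10624007746415896
[0.0, 0.018, -0.007, 0.001, 0.003, 0.0] rows 0.1
top 48 182.47916666666666 200.70833333333334
side few 0
knob(plane) [-3.88400714e-14  8.50720443e+01] 116.99267668675218 a 0.052668381073539994
```

Nearly down; I'll press gently to the stop.

>>> {"fn": "send_rows", "kwargs": {
  "moves": [
    [0,0.015,0,0,0,0],
    [0,0.025,0,0,0,0],
    [0,0.025,0,0,0,0]
  ]
}}

```text
time_s: 48.4
position: [0.5574, 0.303, 0.1065]
tcp_rot: [[0.998, 0.061, -0.003], [0.061, -0.998, 0.003], [-0.002, -0.004, -1.0]]
force: [0.9, 6.8, -2.2]
opening: 0.003
grasp_force: 3.2
```

>>> {"fn": "send_rows", "kwargs": {
  "moves": [
    [0,0.01,0,0,0,0],
    [0,0.015,0,0,0,0],
    [0,0.015,0,0,0,0]
  ]
}}

```text
time_s: 48.7
position: [0.5574, 0.3027, 0.1065]
tcp_rot: [[0.998, 0.06, -0.002], [0.06, -0.998, 0.009], [-0.001, -0.009, -1.0]]
force: [-1.9, 15.4, -3.1]
opening: 0.004
grasp_force: 7.5
```

>>> {"fn": "send_rows", "kwargs": {
  "moves": [
    [0,-0.08,0,0,0,0],
    [0,-0.08,-0.2,0,0,0],
    [0,-0.08,-0.4,0,0,0],
    [0,-0.08,-0.6,0,0,0],
    [0,-0.08,-0.7,0,0,0],
    [0,-0.08,-0.7,0,0,0]
  ]
}}

```text
time_s: 49.3
position: [0.5597, 0.3181, 0.2875]
tcp_rot: [[0.998, 0.063, 0.008], [0.063, -0.998, 0.002], [0.008, -0.002, -1.0]]
force: [0.2, 0.0, -0.2]
opening: 0.002
grasp_force: 0.0
```

>>> {"fn": "send_rows", "kwargs": {
  "moves": [
    [-0.3,0.95,-0.1,0,0,0],
    [-0.3,0.95,-0.1,0,0,0],
    [-0.3,0.95,-0.1,0,0,0],
    [-0.3,0.95,-0.1,0,0,0],
    [-0.3,0.95,-0.1,0,0,0],
    [-0.3,0.95,-0.1,0,0,0],
    [-0.3,0.95,-0.1,0,0,0]
  ]
}}

```text
time_s: 50.0
position: [0.4962, 0.0745, 0.3061]
tcp_rot: [[0.998, 0.059, -0.005], [0.059, -0.998, -0.0], [-0.005, 0.0, -1.0]]
force: [-0.0, -0.2, 0.2]
opening: 0.005
grasp_force: 0.0
```

>>> {"fn": "send_rows", "kwargs": {
  "moves": [
    [-0.2,0.9,0,0,0,0],
    [-0.2,0.9,0,0,0,0],
    [-0.2,0.9,0,0,0,0],
    [-0.2,0.9,0,0,0,0],
    [-0.2,0.9,0,0,0,0],
    [-0.2,0.9,0,0,0,0],
    [-0.2,0.9,0,0,0,0]
  ]
}}

```text
time_s: 50.7
position: [0.4613, -0.151, 0.3063]
tcp_rot: [[0.998, 0.062, -0.004], [0.062, -0.998, 0.001], [-0.004, -0.002, -1.0]]
force: [1.0, 0.2, 0.1]
opening: 0.003
grasp_force: 0.0
```

```bash
python3 - <<'E'
from h import *
knob(); s,im,d=cap('top'); a=cv2.resize(im[130:270,150:420],None,fx=2.2,fy=2.2,interpolation=cv2.INTER_CUBIC)
s,i2,d2=cap('side'); knob_side(); b=cv2.resize(i2[180:400,180:450],None,fx=2.2*270/270,fy=1.3); save('fin.png',np.vstack([a,b[:, :a.shape[1]]])); print(readout.read_state()['time_s'])
u,v=np.meshgrid(np.arange(160,260),np.arange(145,260)); P=bydepth('top',s if 0 else readout.read_state(),np.c_[u.ravel(),v.ravel()],d); c=np.c_[(P[:,:2]-CO)@CR*1e3,P[:,2]*1e3]
for x0 in(73,-73):
    k=(abs(c[:,0]-x0)<6)&(c[:,1]>-95)&(c[:,1]<120); q=c[k&(c[:,2]>48)]; print(np.polyfit(q[:,1],q[:,2],1),np.median(q[:,2]))
E
```

```text
top 42 183.28571428571428 200.35714285714286
side 153 300.8496732026144 313.47058823529414
knob caddy [ 1.91465651 83.95936116] 112.66465518661923 a 0.005934815174789221 miss 0.0013646374488889088
px 300.797385620915 313.44444444444446 153 a [0.12  0.125 0.115 0.13 ] miss [2.19401033 2.19515489 2.1961233  2.19973731]
depth pt [  1.83601462  91.86214757 121.56237449]
0.0:3 0.1:2 0.2:3 0.3:5 0.4:8 0.5:12 0.6:16 0.7:21 0.8:27 0.9:33 1.0:40 1.1:47 1.2:55 1.3:62 1.4:70 1.5:78 1.6:86 50.95
[5.24260663e-04 5.96680617e+01] 59.851108349447735
[2.30515487e-03 5.97789141e+01] 59.85693999611152
```

View pics/fin.png

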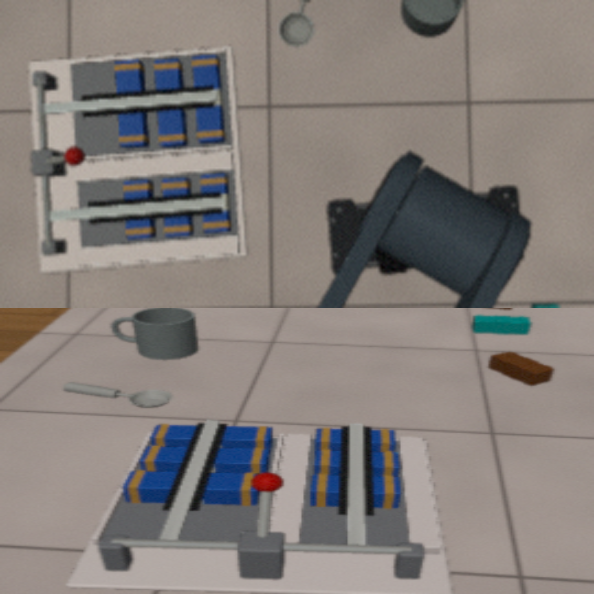

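The feet are level (slope about 0.00, knob at a ≈ 0.006). They lie over three long sleeves near (167,100) and three short ones near (175,208), and the mug and teaspoon are undisturbed. I'm handing in.

```bash
python3 -c "
from rig import ticket; print(ticket.hand_in())"
```

```text
the job is handed in; nothing more can be done
None
```

The job is handed in: I raised the lever fully, laid all three long and three short sleeves flat in their rows, and lowered the lever to its stop with the feet level over them, without touching the mug, shaker or teaspoon.

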